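Open the toolbox for viewing and put its ratchet back

TASK

Get the green steel toolbox ready for the sale viewing: its catches are already undone, so lift the lid by the finger lip at its front, without flinging it, and swing it right over until it rests back on its stop. Then pick up the loose ratchet from the table and lay it flat in the long empty front bay of the toolbox's tray, without dropping it, and leave the lid open. Leave the hand plane, the jar and the carton where they stand.

Things in the scene. Friction and masses are not known exactly. Their poses are not given: they have to be found in the camera images.
- toolbox: green steel toolbox, fixed, 200 (x) by 340 (y) mm, 160 high shut (body 115, lid 45). Origin: centre of underside; x axis from its front (catches, lip) to the hinge at its back, y along its length. Front faces the robot's right (world -y), within 12 deg. Two undone catches hang on the front at y = +-115 mm, 14 mm proud; clear between. Fixed tray inside: empty front bay, rear bay with sockets.
- toolbox_lid (a joint): lid angle, 0 shut, growing as it opens; stop at 1.83 rad (105 deg). Hinge along the toolbox's y axis. Lid about 0.7 kg, 3 to 5 N to lift at the lip; left alone it falls shut from below about 1.2 rad; from beyond about 1.35 rad it sinks, damped, onto its stop and rests there.
- hinge_mid (a point): middle of the hinge line, at the back upper edge of the lower box; in the toolbox's frame at (100, 0, 115) mm. Fixed; axes as the toolbox's.
- lip (a point): middle of the free front edge of the lid's finger lip; moves with the lid, 224 mm from the hinge. Flat ledge 4 mm thick (6 at its edge), 140 mm long in y, standing 24 mm out from the lid's lower front edge; shut, its underside is 115 mm above the table, open below. Fingers straight down slip past it; tilted towards the toolbox they hook under it. Shut, axes as the toolbox's.
- bay (a point): centre of the floor of the tray's empty front bay: 115 mm wide in x, 332 mm long in y, floor 70 mm above the table; walls 45 mm (front, ends) and 32 mm (divider) high. Toolbox frame (-37, 0, 70) mm, axes as the toolbox's.
- ratchet_mid (a point): point on the axis of the loose ratchet, 8 mm from its balance point, 13 mm above what it lies on. 229 mm long along its x axis: black grip, 26 mm diameter, from x = -120 to +15 mm; 15 mm steel shank; round head, 38 mm diameter, 24 thick, centred at x = +90 mm, drive square 12 mm up on it (z up). 0.4 kg. Lies on the table before the toolbox's front.
- plane: hand plane (bystander), 235 by 60 mm, about 80 mm high, steel with dark wooden handles; origin at the centre of its underside, x along its length.
- jar: clear jar with a blue cap (bystander), 96 mm diameter, 126 mm high; origin at the centre of its underside.
- carton: cardboard carton (bystander), 90 by 110 mm, 75 mm high; origin at the centre of its underside.
There are look-alikes about, which are no part of the job. Of the things that look like the part that bears ratchet_mid, the larger one is meant.

How it is judged (in metres and radians):
On the way, in this order (a step that is already met when the one before it is completed fails the run):
1. the lid is open, resting on its stop (value of joint toolbox_lid above 1.76 rad and velocity of joint toolbox_lid below 0.1 rad/s), for 0.3 s.
2. the ratchet lies in the tray's front bay (x of ratchet_mid in the frame of bay between -0.055 and 0.055 m and y of ratchet_mid in the frame of bay between -0.07 and 0.07 m and z of ratchet_mid in the frame of bay below 0.025 m), for 0.2 s.
At the end, for the whole second after the job is handed in: The lid is open on its stop (beyond 1.76 rad of 1.83); the ratchet lies at rest on the floor of the tray's front bay: its mid point within 55 mm of the bay's centre across and 70 mm along, less than 25 mm above the floor, its length within 10 degrees of level (all of step 2 and value of joint toolbox_lid above 1.76 rad and z of ratchet_mid in the frame of bay above 0.003 m and angle between ratchet_mid's own x axis and vertical between 1.4 and 1.74 rad and linear speed of ratchet below 0.03 m/s); the robot touches nothing.
It fails at once if the lid is flung: it turns faster than 2.5 rad/s either way (velocity of joint toolbox_lid above 2.5 rad/s or velocity of joint toolbox_lid below -2.5 rad/s).
It fails at once if the ratchet is dropped: it falls faster than 1 m/s (about 5 cm) with no finger on it (linear speed of ratchet above 1 m/s and contact force between the fingers and ratchet below 0.1 N).
It fails at once if the hand plane, the jar or the carton is moved by more than 40 mm (distance of any of plane, jar, carton from where it was at the start of the episode above 0.04 m).
It also fails if it takes over 56 s, if anything falls off the work surface, if the arm or the gripper's body presses on something with over 40 N, if the wrist force passes 120 N, or if a joint passes its speed limit or range.

ROBOT

A 7-joint arm with a two-finger parallel gripper is mounted at the origin on the work surface. World frame = base frame: x ahead of the robot, y to its left, z up, the work surface at z = 0. Lengths are in mm, angles in rad, forces in N, time in s.
With the tool pointing down it reaches from about 400 to 875 mm from the base axis. Payload 4.4 kg.
Tool frame: the origin (TCP) lies at the very end of the fingers, on their centre line; the grasp point (between the pads) lies 19 mm behind it; y points along the fingers, z is the direction in which the jaws open and shut, and the axes are right-handed (so a half turn about y gives the same grasp; the last joint's range is limited). The gripper opens to 85 mm and grips with 20 to 120 N. Pads are 22 mm wide; open, the fingers measure 114 mm over their backs; the gripper's body (76 mm by 85 mm) begins 54 mm behind the grasp point. The pads swing forward as they close: fully open they stand 13 mm farther back than shut.
Start: joints at [1.088, 0.628, 0.038, 1.517, -0.027, 0.996, -0.02], TCP at [263.173, -594.355, 205.713] pointing down, gripper open.
Joint ranges: [-3.06, 3.06], [-0.37, 2.12], [-1.25, 1.32], [0.18, 2.47], [-1.1, 4.24], [0.23, 1.98], [-2.94, 2.94]. Speed limits (rad/s): [2.57, 2.57, 3.14, 3.14, 3.14, 3.14, 3.14].

INTERFACE

Orientations are given as [roll, pitch, yaw] about the fixed x, y, z axes, in that order (R = Rz(yaw) Ry(pitch) Rx(roll)).
In Python, from cell import ctrl, imaging, finish_job gives the robot as it stands.
- The arm moves only by the shell command python3 -m inch 'ROWS'. ROWS is JSON, one flat list of numbers, 7 for each row, row after row: the opening, from 0 (shut) to 1 (fully open), then the shift along the tool's x, y, z in cm, then the turn, a rotation vector about the tool's x, y, z in degrees. A call has 1 to 12 rows; each row is the pose to reach, as a shift and turn from the pose commanded when the call began, along the tool's axes at that moment; what a row does not reach only later rows make up. A row lasts 1/10 s, in which the tool goes at most 50 mm and 8.59 degrees, less where a joint would pass 70% of its speed; a pose out of reach is approached as far as the arm can. A call with a gripper value outside its range is refused whole. The fingers move at their own pace and stop on an object; the grip force is fixed at half the most. Time passes only in rows, so rows that repeat a pose let the fingers close. It gives the time, the measured TCP pose, the force and the opening at its end, in the units of the state.
- ctrl.read_state(): the state, without advancing time (a new reading comes with each control period).
- imaging.get_image(name): name is "scene" or "top" or "wrist"; returns a dict with "img" (420x560x3 uint8, red, green, blue), "fx", "fy", "cx", "cy" (pixels), "R" (3x3) and "t" (3): a world point X has camera coordinates R X + t. Camera axes: x right, y down, z forward; pixel columns grow to the right and rows downward; lengths in mm; the calibration is good to about 2 mm. A picture is of the moment at which its call begins. There is no depth.
- finish_job(): hands the job in, once; it reports no verdict.
The state is a dict: "clock": time; "qpos": joint angles; "qd": joint speeds; "tau": joint torques, N m; "eef_pos": TCP position; "tool_rot": TCP orientation; "force": force on the tool from outside, world axes, zero at the start; "torque": the same for the moment, N m; "width": finger opening in mm.
Only numpy, scipy, OpenCV 4.12 (cv2) and the standard library are available. Lean on these libraries where they do the work, as an engineer would, in place of code of your own. Each camera call takes 0.05 s, during which the arm holds its last target.

## Working session

There is one attempt and no reset: what is moved stays moved. The work goes in short steps, Python scripts to look and compute and a shell command to move; the robot and the scene stay as the last step left them, time stands still between calls to the robot, and variables do not carry over. Pictures are saved under pics/ and viewed, and the job is handed in when it is done.

```bash
ls; mkdir -p pics; python3 - <<'E'
from cell import ctrl, imaging
import cv2, pickle
s=ctrl.read_state(); print({k:s[k] for k in('clock','eef_pos','tool_rot','force','width')})
for n in('scene','top','wrist'):
    d=imaging.get_image(n); pickle.dump(d,open(f'pics/{n}0.pkl','wb'))
    cv2.imwrite(f'pics/{n}0.png',d['img'][:,:,::-1]); print(n,d['fx'],d['cx'],d['cy'],d['R'],d['t'])
E
```

```text
pics
{'clock': 0.0, 'eef_pos': array([ 262.87571454, -593.71835004,  204.79190532]), 'tool_rot': array([-1.57271043e+00, -2.95092924e-05, -2.72480088e+00]), 'force': array([ 0.19001366, -0.69443298,  1.238442  ]), 'width': 85.46026037539188}
scene 428.8344724862079 270.56883705493516 209.7691108924019 [[ 0.31447264  0.94924891  0.00578451]
 [ 0.56933569 -0.18372979 -0.80131157]
 [-0.75958135  0.25528389 -0.59821927]] [-155.35067618 -278.2894417  1745.9598982 ]
top 436.8619731245104 279.04581825518767 208.81818907134942 [[ 0.01627404 -0.99984079  0.00731828]
 [-0.98689162 -0.01723776 -0.16046116]
 [ 0.16056176 -0.004611   -0.98701502]] [ -51.00085314  582.10338342 1387.26309219]
wrist 344.6058938001606 278.33573871640755 211.75882407210275 [[ 4.03803368e-01 -9.14845607e-01 -5.96521364e-04]
 [-8.81188749e-01 -3.89122651e-01  2.68495719e-01]
 [-2.45864249e-01 -1.07893828e-01 -9.63280693e-01]] [-649.14733127  -33.86412548  378.75693102]
```

View pics/scene0.png

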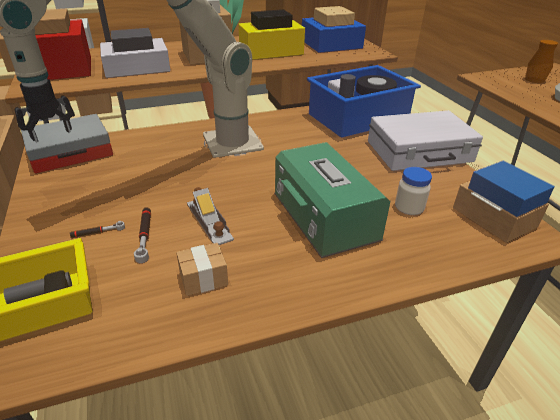

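View pics/top0.png

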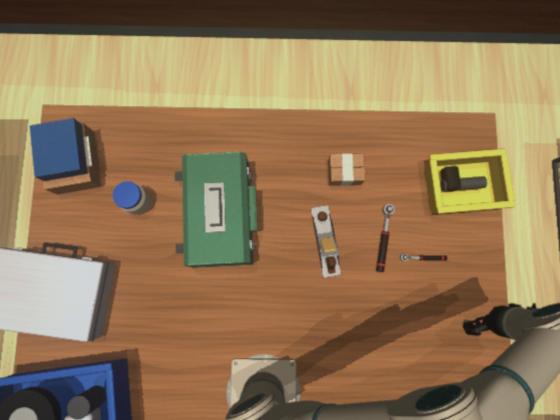

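View pics/wrist0.png

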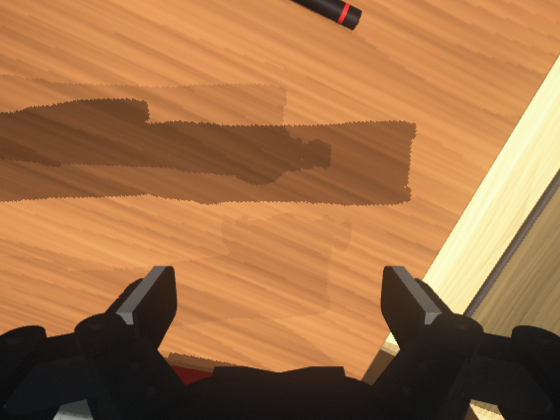

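Scene: the green toolbox is at about (217,209) in top with its lip on the right at (253,208). The large ratchet is at (385,240), with its head up at (389,210). The plane is at (326,241), the carton at (347,169) and the jar at (129,196). I'll crop for detail.

```bash
cat > h.py <<'E'
import numpy as np, cv2, pickle
from scipy.spatial.transform import Rotation as Ro
def ray(d,u,v,z):
    r=d['R'].T@np.array([(u-d['cx'])/d['fx'],(v-d['cy'])/d['fy'],1]); c=-d['R'].T@d['t']
    return c+r*(z-c[2])/r[2]
def proj(d,X):
    p=d['R']@np.asarray(X,float)+d['t']; return np.array([d['fx']*p[0]/p[2]+d['cx'],d['fy']*p[1]/p[2]+d['cy']])
def L(n): return pickle.load(open(f'pics/{n}.pkl','rb'))
def snap(n,tag,crop=None,k=1):
    from cell import imaging
    d=imaging.get_image(n); pickle.dump(d,open(f'pics/{tag}.pkl','wb'))
    im=d['img'][:,:,::-1]
    if crop: x,y,w,hh=crop; im=im[y:y+hh,x:x+w]
    im=cv2.resize(im,None,fx=k,fy=k,interpolation=cv2.INTER_CUBIC) if k!=1 else im
    cv2.imwrite(f'pics/{tag}.png',im); return d
E
python3 - <<'E'
from h import *
d=L('top0'); im=d['img'][:,:,::-1]
cv2.imwrite('pics/c1.png',cv2.resize(im[140:280,165:275],None,fx=4,fy=4,interpolation=cv2.INTER_CUBIC))
cv2.imwrite('pics/c2.png',cv2.resize(im[195:285,300:420],None,fx=6,fy=6,interpolation=cv2.INTER_CUBIC))
E
```

```text
(no output)
```

View pics/c1.png

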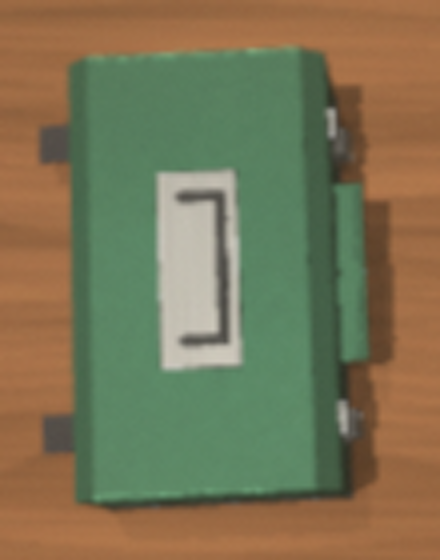

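View pics/c2.png

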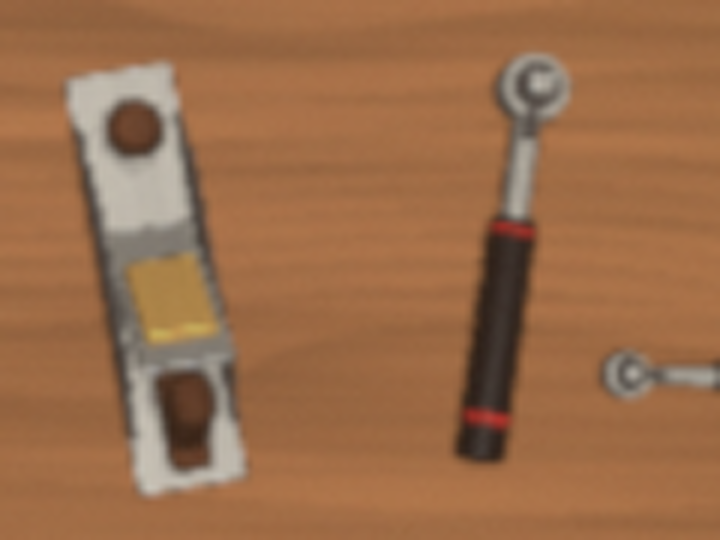

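```bash
python3 - <<'E'
from h import *
d=L('top0')
P=lambda x,y,z: ray(d,165+(x+.5)/4-.5,140+(y+.5)/4-.5,z)
def yaw(a,b): # b->a along toolbox y : world x-ish. y axis dir
    v=a-b; return v
a,b=P(362,183,120),P(368,361,120); m=(a+b)/2; v=a-b
print('lip',a,b,m,np.linalg.norm(v),'ydir deg',np.degrees(np.arctan2(v[1],v[0])))
for n,p,q in(('frontridge',(303,48),(317,497)),('backridge',(85,58),(93,500)),('end near',(317,497),(93,500)),('plate',(236,171),(243,370)),('plateL',(156,173),(163,369))):
    A,B=P(*p,160),P(*q,160);w=A-B
    print(n,A,B,np.linalg.norm(w),np.degrees(np.arctan2(w[1],w[0])))
# ratchet
Q=lambda x,y,z: ray(d,300+(x+.5)/6-.5,195+(y+.5)/6-.5,z)
h=Q(533,88,22);g=Q(482,455,13);c=Q(514,222,13)
print('head',h,'gripend',g,'gripfront',c, np.linalg.norm(h-g))
w=h-g; print(np.degrees(np.arctan2(w[1],w[0])))
print('plane corners',[Q(*p,10).round() for p in((65,80),(172,62),(245,475),(143,495))])
s=L('scene0')
for X in (m,h,g): print(proj(s,X))
E
```

```text
lip [644.31310188  35.49981918 120.        ] [503.931081    27.34781433 120.        ] [574.12209144  31.42381675 120.        ] 140.61851574110977 ydir deg 3.3234420924104837
frontridge [741.21417698  81.56774815 160.        ] [397.65257542  60.74043385 160.        ] 344.1923170025815 3.4691263621976134
backridge [730.14930877 249.03519666 160.        ] [392.71650548 226.09588534 160.        ] 338.2116330660973 3.8890901320664915
end near [397.65257542  60.74043385 160.        ] [392.71650548 226.09588534 160.        ] 165.4291090592336 -88.29015607471064
plate [643.25415791 129.64129036 160.        ] [491.05502901 118.83065732 160.        ] 152.5825829737618 4.062868972725145
plateL [640.60445918 190.46748417 160.        ] [490.78555008 178.64700134 160.        ] 150.28449467092088 4.511204173722189
head [ 591.90946146 -407.40837064   22.        ] gripend [ 388.76448325 -376.80747208   13.        ] gripfront [ 517.60265324 -397.32876388   13.        ] 205.63389109084648
-8.566387193658569
plane corners [array([ 594., -147.,   10.]), array([ 605., -207.,   10.]), array([ 376., -247.,   10.]), array([ 364., -191.,   10.])]
[289.74371529 191.40848694]
[141.16978542 251.92916705]
[146.15489984 210.36196147]
```

```bash
cat >> h.py <<'E'
YW=np.radians(3.8)
XB=np.array([-np.sin(YW),np.cos(YW),0]); YB=np.array([np.cos(YW),np.sin(YW),0]) # YB = minus toolbox y
LIP=np.array([574.1,31.4,117.]); HIN=LIP+224*XB; HIN[2]=115; BAY=LIP+87*XB; BAY[2]=70
def Rt(tilt,jaw=YB):
    a=np.radians(tilt); y=np.array([0,0,-np.cos(a)])+np.sin(a)*XB
    z=jaw/np.linalg.norm(jaw); return np.column_stack([np.cross(y,z),y,z])
def go(pos,R,cur=None):
    from cell import ctrl
    s=ctrl.read_state(); R0=Ro.from_euler('xyz',s['tool_rot']).as_matrix() if cur is None else cur[1]
    p0=s['eef_pos'] if cur is None else cur[0]
    print('shift cm',(R0.T@(np.asarray(pos,float)-p0)/10).round(2),'turn',Ro.from_matrix(R0.T@R).as_rotvec(degrees=True).round(1))
def st():
    from cell import ctrl
    s=ctrl.read_state();R0=Ro.from_euler('xyz',s['tool_rot']).as_matrix()
    print(round(float(s['clock']),2),s['eef_pos'].round(1),'y',R0[:,1].round(3),'z',R0[:,2].round(3),'F',s['force'].round(1),'w',round(float(s['width']),1),'q',np.round(s['qpos'],2))
E
python3 - <<'E'
from h import *
print(HIN,BAY); st(); go(LIP+[0,-75,90]-0*XB,Rt(0)); go(LIP+[0,-75,90],Rt(30))
E
```

```text
[559.25464631 254.9075289  115.        ] [568.33417067 118.20872774  70.        ]
0.15 [ 262.9 -593.9  205. ] y [-0.001  0.001 -1.   ] z [ 0.405 -0.914 -0.001] F [-0.   0.1  0.6] w 85.5 q [ 1.09  0.63  0.04  1.52 -0.03  1.   -0.02]
shift cm [-50.73  -0.15 -37.73] turn [  0.1 -69.9  -0. ]
shift cm [-50.73  -0.15 -37.73] turn [-18.2 -68.3  26.1]
```

```bash
python3 -m inch '[0,-50.7,-0.1,-37.7,0,-70,0, 0,-50.7,-0.1,-37.7,0,-70,0, 0,-50.7,-0.1,-37.7,0,-70,0, 0,-50.7,-0.1,-37.7,0,-70,0, 0,-50.7,-0.1,-37.7,0,-70,0, 0,-50.7,-0.1,-37.7,0,-70,0, 0,-50.7,-0.1,-37.7,0,-70,0, 0,-50.7,-0.1,-37.7,0,-70,0, 0,-50.7,-0.1,-37.7,0,-70,0, 0,-50.7,-0.1,-37.7,0,-70,0, 0,-50.7,-0.1,-37.7,0,-70,0, 0,-50.7,-0.1,-37.7,0,-70,0]'; python3 - <<'E'
from h import *
st(); go(LIP+[0,-90,85],Rt(55))
E
```

```text
clock: 1.35
eef_pos: [559.1, -70.4, 206.6]
tool_rot: [-1.571, -0.0, -1.503]
force: [1.1, -0.5, 0.2]
width: -0.0
1.35 [559.1 -70.4 206.6] y [-0. -0. -1.] z [ 0.998  0.067 -0.   ] F [ 1.1 -0.5  0.2] w -0.0 q [ 0.29  0.52 -0.33  1.76  0.2   0.9  -0.06]
shift cm [-1.08  0.46  1.58] turn [ 0.  0. 55.]
```

```bash
python3 -m inch '[0,-1,0.5,1.6,0,0,55, 0,-1,0.5,1.6,0,0,55, 0,-1,0.5,1.6,0,0,55, 0,-1,0.5,1.6,0,0,55, 0,-1,0.5,1.6,0,0,55, 0,-1,0.5,1.6,0,0,55, 0,-1,0.5,1.6,0,0,55, 0,-1,0.5,1.6,0,0,55]'; python3 - <<'E'
from h import *
st(); go(LIP+[0,-50,-15],Rt(55)); d=snap('scene','s1',(180,60,280,210),2.8)
E
```

```text
clock: 2.15
eef_pos: [572.8, -63.9, 197.9]
tool_rot: [-1.58, 0.962, -1.516]
force: [0.4, -0.1, 0.1]
width: -0.0
2.15 [572.8 -63.9 197.9] y [-0.054  0.819 -0.572] z [ 0.998  0.063 -0.005] F [ 0.4 -0.1  0.1] w -0.0 q [ 0.87  0.98 -0.68  1.47 -0.33  1.26  0.55]
shift cm [5.28 9.19 0.46] turn [-0.  -0.4 -0.1]
```

View pics/s1.png

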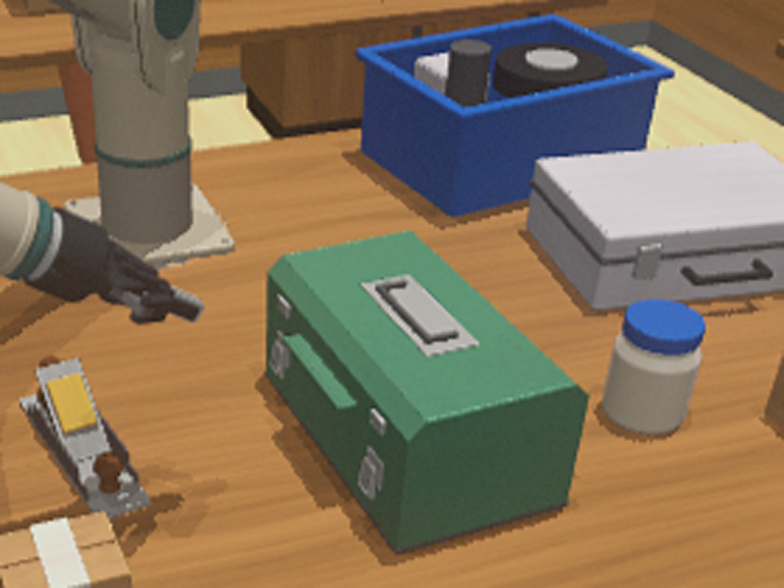

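```bash
cat >> h.py <<'E'
def tcp(th,r=210,tilt=55):
    a=np.radians(tilt);t=np.radians(th)
    return HIN+r*(-np.cos(t)*XB+np.sin(t)*np.array([0,0,1]))-11*(np.cos(a)*XB+np.sin(a)*np.array([0,0,1]))
E
python3 - <<'E'
from h import *
st(); print(tcp(0)); go(tcp(0)-65*XB-[0,0,15],Rt(55));go(tcp(0)-[0,0,15],Rt(55))
E
```

```text
2.2 [573.4 -61.9 200.1] y [-0.055  0.818 -0.573] z [ 0.998  0.066 -0.002] F [0.3 1.6 0.3] w -0.0 q [ 0.87  0.98 -0.68  1.47 -0.33  1.26  0.55]
[573.59031002  39.07375104 105.98932751]
shift cm [6.89 9.18 0.72] turn [ 0.  -0.1 -0.1]
shift cm [ 3.17 14.51  0.71] turn [ 0.  -0.1 -0.1]
```

```bash
python3 -m inch '[0,3.5,4.6,0.35,0,0,0, 0,6.9,9.2,0.7,0,0,0, 0,6.9,9.2,0.7,0,0,0, 0,6.9,9.2,0.7,0,0,0, 0,6,10.5,0.7,0,0,0, 0,5.1,11.8,0.7,0,0,0, 0,4.1,13.1,0.7,0,0,0, 0,3.2,14.5,0.7,0,0,0, 0,3.2,14.5,0.7,0,0,0]'; python3 - <<'E'
from h import *
st(); d=snap('scene','s2',(220,100,180,140),4.2)
for th in range(0,49,4): print(th,end=' '); go(tcp(th),Rt(55))
E
```

```text
clock: 3.1
eef_pos: [574.7, 41.9, 96.2]
tool_rot: [-1.564, 0.96, -1.494]
force: [0.2, -0.4, 0.0]
width: -0.1
3.1 [574.7  41.9  96.2] y [-0.056  0.817 -0.573] z [0.997 0.071 0.004] F [ 0.2 -0.4  0. ] w -0.1 q [ 0.76  1.09 -0.69  1.64 -0.35  0.95  0.61]
0 shift cm [-0.84 -0.7  -0.16] turn [0.  0.3 0.1]
4 shift cm [-2.07 -1.49 -0.15] turn [0.  0.3 0.1]
8 shift cm [-3.35 -2.21 -0.15] turn [0.  0.3 0.1]
12 shift cm [-4.68 -2.83 -0.14] turn [0.  0.3 0.1]
16 shift cm [-6.05 -3.36 -0.13] turn [0.  0.3 0.1]
20 shift cm [-7.45 -3.79 -0.13] turn [0.  0.3 0.1]
24 shift cm [-8.88 -4.12 -0.12] turn [0.  0.3 0.1]
28 shift cm [-10.32  -4.35  -0.11] turn [0.  0.3 0.1]
32 shift cm [-11.78  -4.48  -0.11] turn [0.  0.3 0.1]
36 shift cm [-13.25  -4.51  -0.1 ] turn [0.  0.3 0.1]
40 shift cm [-14.71  -4.43  -0.09] turn [0.  0.3 0.1]
44 shift cm [-16.17  -4.25  -0.09] turn [0.  0.3 0.1]
48 shift cm [-17.61  -3.98  -0.08] turn [0.  0.3 0.1]
```

View pics/s2.png

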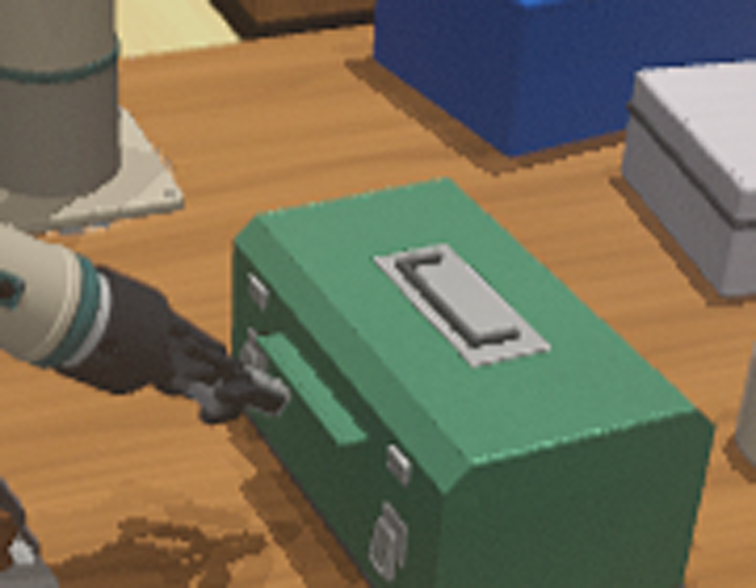

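```bash
python3 - <<'E'
from h import *
st(); d=L('s2')
f=lambda X:((proj(d,X)-[220,100])*4.2).round()
print(f([574.7,41.9,96.2]),f(LIP),f(LIP+70*YB),f(LIP-70*YB))
d2=snap('top','t2',(180,150,120,120),5)
g=lambda X:((proj(d2,X)-[180,150])*5).round(); print(g([574.7,41.9,96.2]),g(LIP))
E
```

```text
3.15 [575.2  40.   95.1] y [-0.055  0.817 -0.575] z [0.998 0.069 0.004] F [ 0.1 -0.3  0.3] w -0.1 q [ 0.76  1.1  -0.69  1.63 -0.35  0.95  0.61]
[306. 410.] [293. 387.] [336. 443.] [253. 336.]
[365. 292.] [380. 288.]
```

View pics/t2.png

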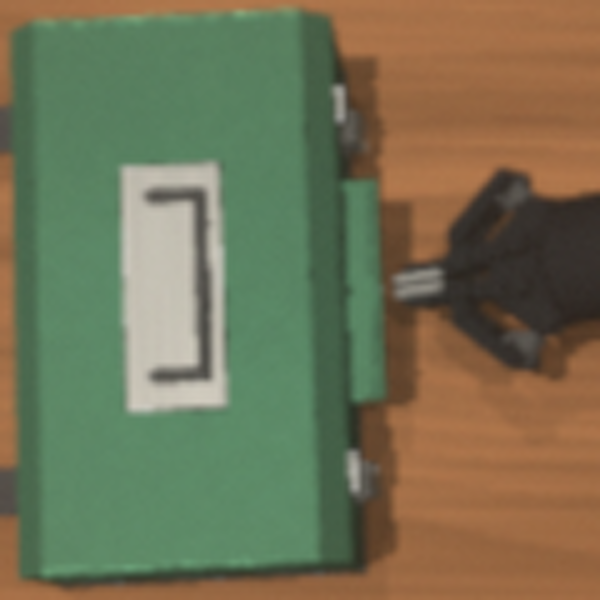

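The tip shows at (395,283) in the top crop, with the lip edge at x≈380. So the visible finger ends about 15–18 mm short of the reported TCP. I'll check this is not lag, then go a bit deeper while watching the force.

```bash
python3 - <<'E'
from h import *
st(); go(np.array([574,41,91.])+XB*11-[0,0,5],Rt(55))
E
python3 -m inch '[0,0,0.4,0,0,0,0, 0,0,0.7,0,0,0,0, 0,-0.3,1,0,0,0,0, 0,-0.3,1,0,0,0,0]'; python3 - <<'E'
from h import *
st()
d2=snap('top','t3',(180,150,120,120),5)
d=snap('scene','s3',(220,100,180,140),4.2)
import pickle
from cell import ctrl
p=ctrl.read_state()['eef_pos']
g=lambda X:((proj(d2,X)-[180,150])*5).round(); print(g(p)); print(((proj(d,p)-[220,100])*4.2).round())
E
```

```text
3.2 [575.4  38.7  94.1] y [-0.053  0.816 -0.575] z [0.998 0.067 0.003] F [ 0.4  0.4 -0.7] w -0.2 q [ 0.76  1.1  -0.69  1.63 -0.35  0.95  0.61]
shift cm [-0.1   1.56 -0.13] turn [-0.1  0.2  0.1]
clock: 3.6
eef_pos: [573.3, 49.7, 88.9]
tool_rot: [-1.571, 0.96, -1.503]
force: [-0.7, -0.7, -0.5]
width: -0.0
3.6 [573.3  49.7  88.9] y [-0.056  0.817 -0.574] z [ 0.998  0.068 -0.   ] F [-0.7 -0.7 -0.5] w -0.0 q [ 0.75  1.1  -0.69  1.65 -0.35  0.92  0.61]
[353. 296.]
[315. 415.]
```

View pics/t3.png

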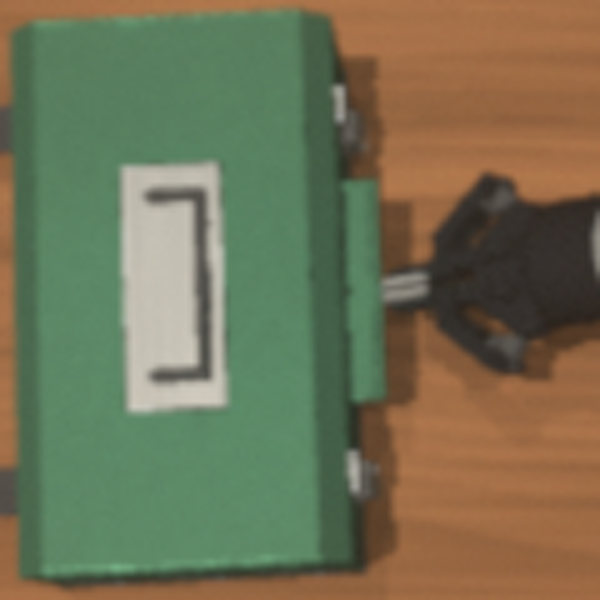

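View pics/s3.png

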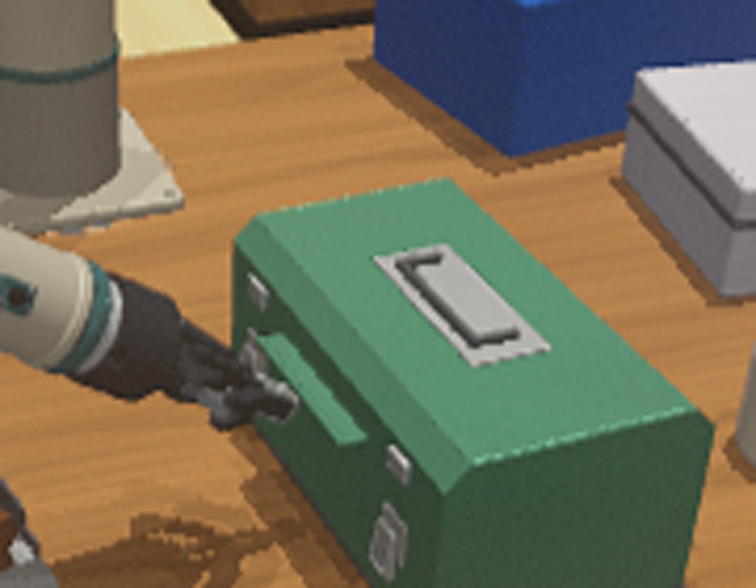

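The visible tip is just reaching the lip edge: it is at (382,288) in top, and at (297,405) in scene against a predicted (315,415). I'll advance another ~10 mm.

```bash
python3 -m inch '[0,-0.2,0.3,0,0,0,0, 0,-0.4,0.6,0,0,0,0, 0,-0.5,0.8,0,0,0,0, 0,-0.5,0.8,0,0,0,0]'; python3 - <<'E'
from h import *
st()
d2=snap('top','t4',(180,150,120,120),5)
d=snap('scene','s4',(220,100,180,140),4.2)
st()
E
```

```text
clock: 4.1
eef_pos: [573.9, 55.1, 85.8]
tool_rot: [-1.569, 0.953, -1.506]
force: [0.5, -8.2, -3.5]
width: 0.2
4.1 [573.9  55.1  85.8] y [-0.051  0.814 -0.579] z [0.998 0.063 0.001] F [ 0.5 -8.2 -3.5] w 0.2 q [ 0.75  1.1  -0.7   1.66 -0.35  0.9   0.61]
4.2 [573.9  55.1  85.9] y [-0.051  0.814 -0.579] z [0.998 0.063 0.001] F [ 1.3 -8.2 -3.5] w 0.0 q [ 0.75  1.1  -0.7   1.66 -0.35  0.9   0.61]
```

View pics/t4.png

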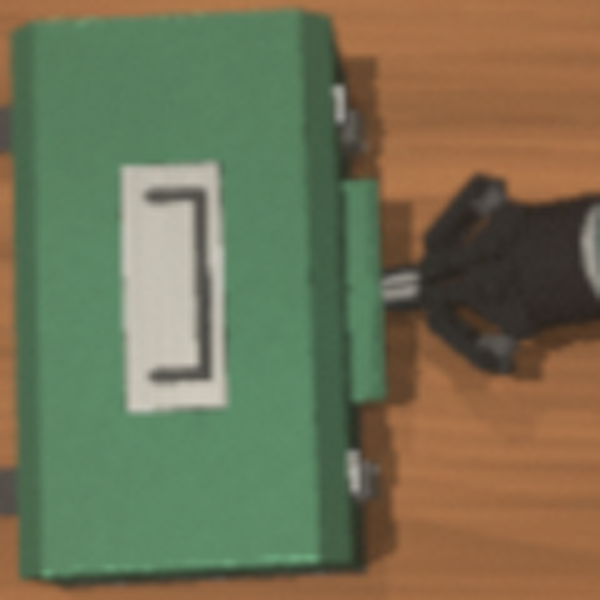

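View pics/s4.png

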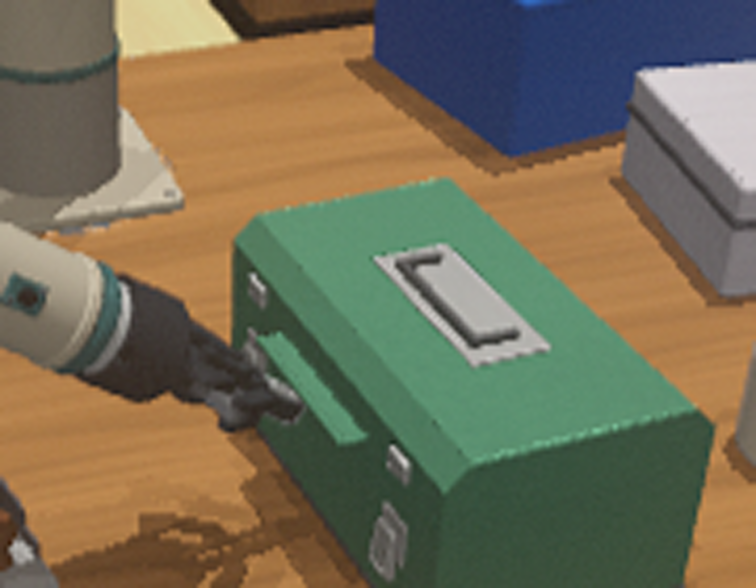

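The finger touched the box front (−8 N in y) at y=55, as the reported TCP predicts. So the TCP is right and the tip is fully under the lip. Now I'll lift along the arc.

```bash
python3 - <<'E'
from h import *
C=(np.array([573.5,58.4,87.2]),Rt(55))
for th in (0,2,5,8,12,16,20,24,28,32,36,40): print(th,end=' '); go(tcp(th,207),Rt(55),C)
E
```

```text
0 shift cm [-0.6  -2.41 -0.12] turn [0. 0. 0.]
2 shift cm [-1.2  -2.82 -0.12] turn [0. 0. 0.]
5 shift cm [-2.13 -3.38 -0.12] turn [0. 0. 0.]
8 shift cm [-3.08 -3.9  -0.12] turn [0. 0. 0.]
12 shift cm [-4.39 -4.51 -0.12] turn [0. 0. 0.]
16 shift cm [-5.74 -5.03 -0.12] turn [0. 0. 0.]
20 shift cm [-7.12 -5.45 -0.12] turn [0. 0. 0.]
24 shift cm [-8.53 -5.78 -0.12] turn [0. 0. 0.]
28 shift cm [-9.96 -6.   -0.12] turn [0. 0. 0.]
32 shift cm [-11.39  -6.13  -0.12] turn [0. 0. 0.]
36 shift cm [-12.84  -6.15  -0.12] turn [0. 0. 0.]
40 shift cm [-14.28  -6.08  -0.12] turn [0. 0. 0.]
```

```bash
python3 -m inch '[0,-0.2,-1.2,-0.1,0,0,0, 0,-0.7,-2.2,-0.1,0,0,0, 0,-1.2,-2.6,-0.1,0,0,0, 0,-2.1,-3.2,-0.1,0,0,0, 0,-3.1,-3.7,-0.1,0,0,0, 0,-4.4,-4.4,-0.1,0,0,0, 0,-5.7,-4.9,-0.1,0,0,0, 0,-7.1,-5.4,-0.1,0,0,0]'; python3 - <<'E'
from h import *
st()
d=snap('scene','s5',(220,60,180,140),4.2)
st()
E
```

```text
clock: 5.0
eef_pos: [571.8, 55.9, 179.2]
tool_rot: [-1.57, 0.96, -1.502]
force: [0.1, -0.4, -0.2]
width: -0.2
5.0 [571.8  55.9 179.2] y [-0.056  0.817 -0.574] z [0.998 0.068 0.   ] F [ 0.1 -0.4 -0.2] w -0.2 q [ 0.77  0.96 -0.73  1.65 -0.39  1.01  0.53]
5.05 [572.5  57.2 181.9] y [-0.055  0.818 -0.573] z [0.998 0.069 0.003] F [0.2 2.1 1.7] w 0.0 q [ 0.77  0.96 -0.74  1.65 -0.39  1.02  0.53]
```

View pics/s5.png

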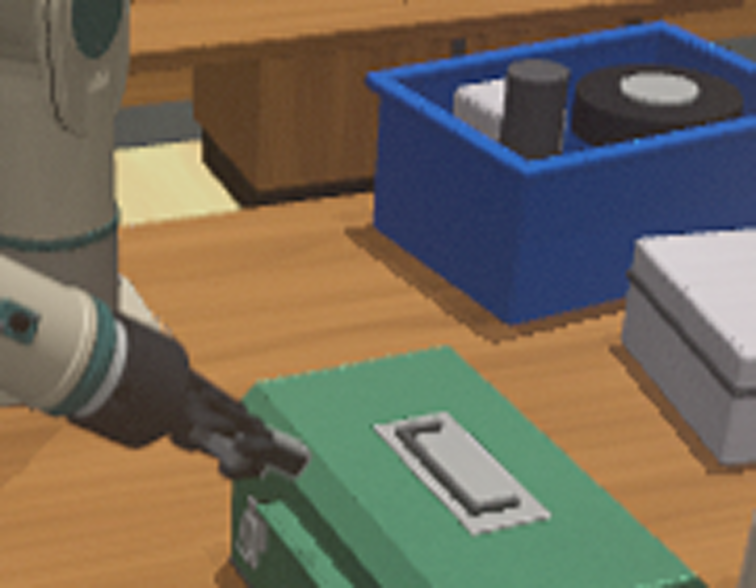

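Slipped off: the lid is still shut and the finger is above it. The tip is visible at crop (306,462), so I'll compare that with the TCP projection.

```bash
python3 - <<'E'
from h import *
d=snap('scene','s6',(220,60,180,140),4.2); dt=snap('top','t6',(200,170,90,80),8)
from cell import ctrl
p=ctrl.read_state()['eef_pos']; R=Ro.from_euler('xyz',ctrl.read_state()['tool_rot']).as_matrix();st()
for k in (0,-5,-10,-15,-20):
  print(k,((proj(d,p+k*R[:,1])-[220,60])*4.2).round(),((proj(dt,p+k*R[:,1])-[200,170])*8).round())
E
```

```text
5.15 [572.2  55.9 178.9] y [-0.055  0.817 -0.574] z [0.998 0.069 0.002] F [ 0.1 -0.  -0.6] w -0.2 q [ 0.77  0.97 -0.73  1.65 -0.39  1.01  0.53]
0 [329. 472.] [374. 278.]
-5 [323. 470.] [385. 276.]
-10 [318. 467.] [395. 274.]
-15 [313. 465.] [406. 272.]
-20 [307. 462.] [416. 270.]
```

View pics/t6.png

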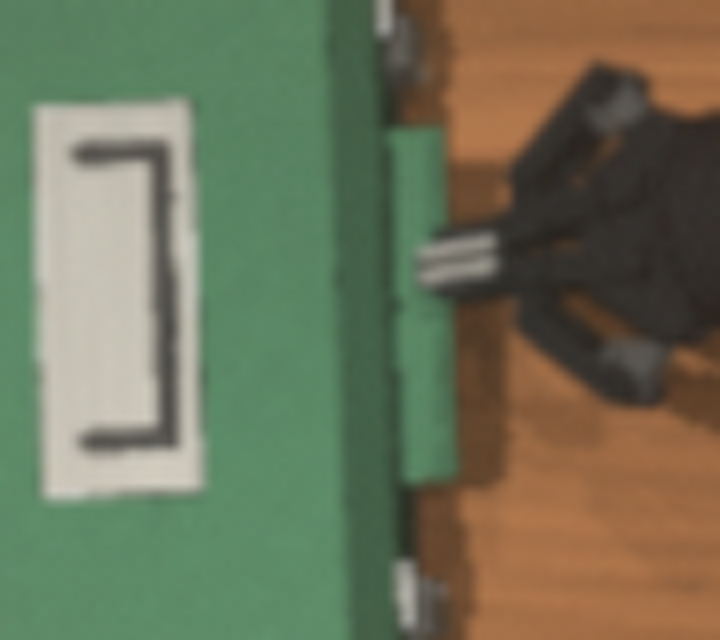

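View pics/s6.png

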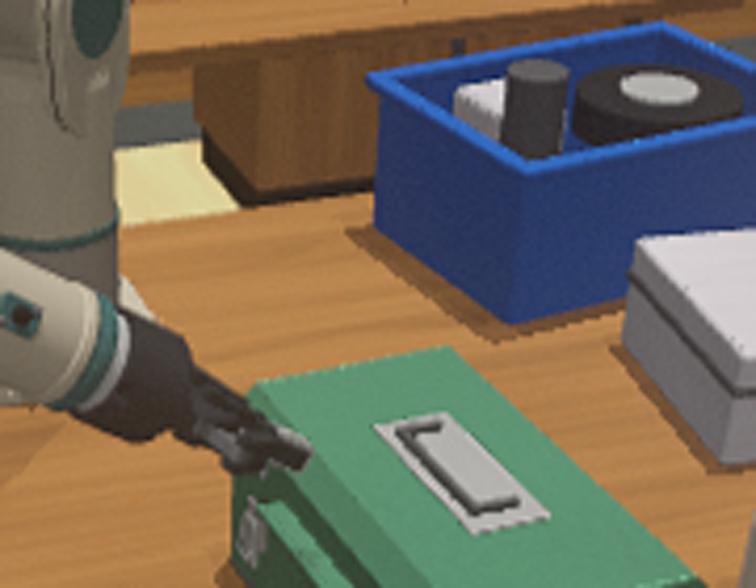

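Both views put the real fingertip about 15–20 mm short of the reported TCP along the finger. The earlier touch, at (−8.2, −3.5) N, fits the shaft rubbing the lip edge. I'll use a tip offset of 16 mm and hook again, tilted 60°.

```bash
cat >> h.py <<'E'
Z=np.array([0,0,1.])
def tcp2(th,r=206,tilt=60,off=16,dz=0):
    a=np.radians(tilt);t=np.radians(th)
    C=HIN+r*(-np.cos(t)*XB+np.sin(t)*Z)
    return C-11*(np.cos(a)*XB+np.sin(a)*Z)+off*(np.sin(a)*XB-np.cos(a)*Z)+dz*Z
E
python3 - <<'E'
from h import *
st(); print(tcp2(0))
R=Rt(60); p=tcp2(0,dz=-14)
C=(np.array([572,56.5,180.5]),Rt(55))
go(tcp2(0)-85*XB+[0,0,80],R,C);go(p-85*XB,R,C); go(p,R,C)
E
```

```text
5.15 [572.2  55.9 178.9] y [-0.055  0.817 -0.574] z [0.998 0.069 0.002] F [ 0.1 -0.  -0.6] w -0.2 q [ 0.77  0.97 -0.73  1.65 -0.39  1.01  0.53]
[572.35325814  57.69846107  97.47372056]
shift cm [ 5.06 -6.69  0.04] turn [-0.  0.  5.]
shift cm [12.76 -1.3   0.04] turn [-0.  0.  5.]
shift cm [7.88 5.66 0.04] turn [-0.  0.  5.]
```

```bash
python3 -m inch '[0,2.5,-3.4,0,0,0,2, 0,5.1,-6.7,0,0,0,5, 0,9,-4,0,0,0,5, 0,12.8,-1.3,0,0,0,5, 0,12.8,-1.3,0,0,0,5, 0,12.8,-1.3,0,0,0,5, 0,11.3,0.8,0,0,0,5, 0,10,2.6,0,0,0,5, 0,9,4.1,0,0,0,5, 0,7.9,5.7,0,0,0,5, 0,7.9,5.7,0,0,0,5]'; python3 - <<'E'
from h import *
st()
d=snap('scene','s7',(220,100,180,140),4.2); dt=snap('top','t7',(200,170,90,80),8)
st()
E
```

```text
clock: 6.25
eef_pos: [572.2, 60.0, 84.6]
tool_rot: [-1.562, 1.048, -1.491]
force: [-0.3, -0.2, 0.4]
width: -0.3
6.25 [572.2  60.   84.6] y [-0.061  0.864 -0.499] z [0.997 0.072 0.004] F [-0.3 -0.2  0.4] w -0.3 q [ 0.78  1.17 -0.72  1.63 -0.37  0.95  0.65]
6.35 [573.   56.5  82.5] y [-0.057  0.863 -0.501] z [0.998 0.068 0.003] F [ 0.2 -0.7  0.1] w -0.0 q [ 0.78  1.17 -0.72  1.63 -0.37  0.95  0.65]
```

View pics/t7.png

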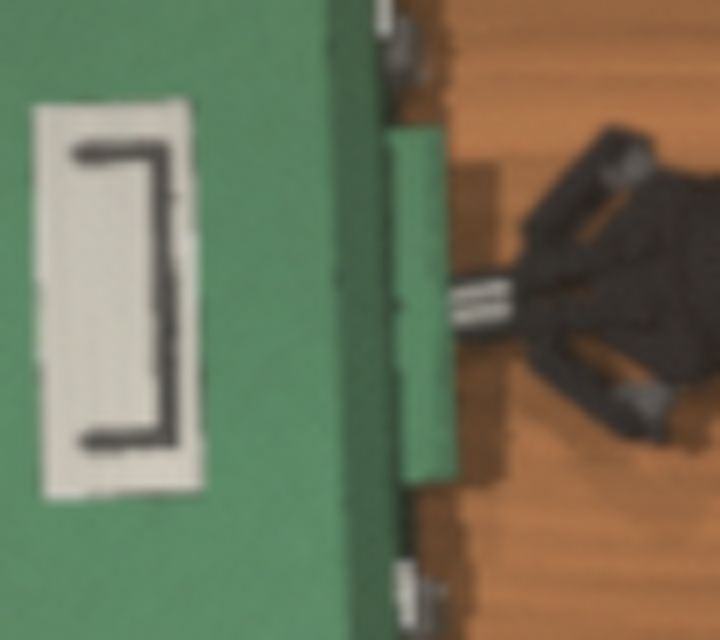

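View pics/s7.png

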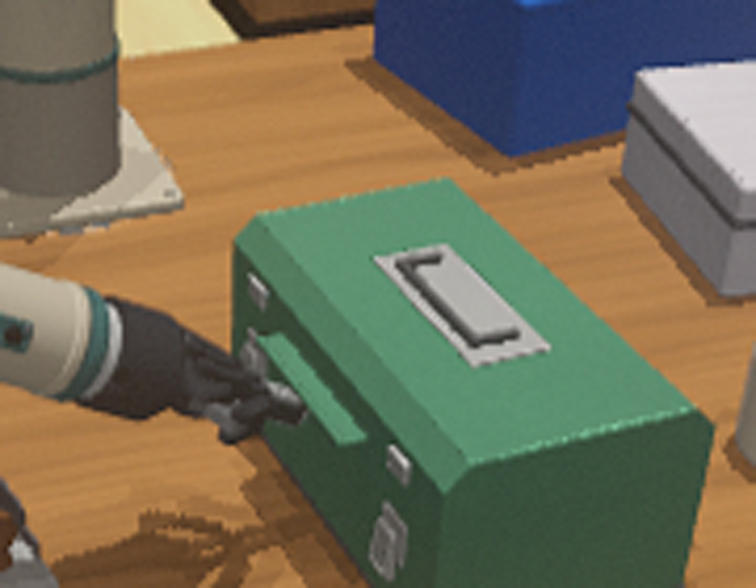

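```bash
python3 - <<'E'
from h import *
d=L('s7'); dt=L('t7'); p=np.array([573,57.5,83]); R=Rt(60)
for k in (0,-8,-16,-20,-24):
  for n in (0,11): 
    X=p+k*R[:,1]-n*R[:,0]; print(k,n,X.round(),((proj(d,X)-[220,100])*4.2).round(),((proj(dt,X)-[200,170])*8).round())
print(((proj(d,LIP)-[220,100])*4.2).round(),((proj(dt,LIP)-[200,170])*8).round())
E
```

```text
0 0 [573.  58.  83.] [325. 420.] [386. 316.]
0 11 [573.  63.  93.] [333. 407.] [370. 313.]
-8 0 [573.  51.  87.] [317. 417.] [403. 314.]
-8 11 [573.  56.  97.] [324. 405.] [387. 311.]
-16 0 [574.  44.  91.] [308. 415.] [419. 311.]
-16 11 [574.  49. 101.] [315. 402.] [404. 308.]
-20 0 [574.  40.  93.] [303. 414.] [428. 310.]
-20 11 [574.  46. 103.] [311. 401.] [413. 307.]
-24 0 [574.  37.  95.] [299. 412.] [436. 309.]
-24 11 [574.  42. 105.] [307. 399.] [421. 306.]
[293. 387.] [447. 301.]
```

```bash
python3 -m inch '[0,-0.2,0.3,0,0,0,0, 0,-0.4,0.7,0,0,0,0, 0,-0.4,0.7,0,0,0,0, 0,-0.4,0.7,0,0,0,0]'; python3 - <<'E'
from h import *
st()
C=(tcp2(0,dz=-14)+8*XB,Rt(60)); print(C[0])
for th in (0,2,4,6,8,10,12,14,16,20,24,28): print(th,end=' '); go(tcp2(th,205,off=19),Rt(60),C)
E
```

```text
clock: 6.75
eef_pos: [571.3, 64.7, 80.2]
tool_rot: [-1.571, 1.047, -1.503]
force: [-0.0, 0.7, -1.0]
width: 0.1
6.75 [571.3  64.7  80.2] y [-0.058  0.864 -0.5  ] z [ 0.998  0.067 -0.   ] F [-0.   0.7 -1. ] w 0.1 q [ 0.77  1.18 -0.72  1.64 -0.37  0.93  0.65]
[571.82306694  65.68087281  83.47372056]
0 shift cm [-0.86 -1.01 -0.  ] turn [0. 0. 0.]
2 shift cm [-1.49 -1.35 -0.  ] turn [0. 0. 0.]
4 shift cm [-2.13 -1.68 -0.  ] turn [0. 0. 0.]
6 shift cm [-2.77 -1.98 -0.  ] turn [0. 0. 0.]
8 shift cm [-3.43 -2.26 -0.  ] turn [0. 0. 0.]
10 shift cm [-4.1  -2.52 -0.  ] turn [0. 0. 0.]
12 shift cm [-4.78 -2.75 -0.  ] turn [0. 0. 0.]
14 shift cm [-5.46 -2.96 -0.  ] turn [0. 0. 0.]
16 shift cm [-6.15 -3.14 -0.  ] turn [0. 0. 0.]
20 shift cm [-7.55 -3.44 -0.  ] turn [0. 0. 0.]
24 shift cm [-8.97 -3.64 -0.  ] turn [0. 0. 0.]
28 shift cm [-10.4   -3.74  -0.  ] turn [0. 0. 0.]
```

```bash
python3 -m inch '[0,-0.4,-0.4,0,0,0,0, 0,-0.9,-0.7,0,0,0,0, 0,-1.5,-1.1,0,0,0,0, 0,-2.1,-1.4,0,0,0,0, 0,-2.8,-1.7,0,0,0,0, 0,-3.4,-2,0,0,0,0, 0,-3.4,-2,0,0,0,0]'; python3 - <<'E'
from h import *
st()
d=snap('scene','s8',(220,80,180,140),4.2)
st()
E
```

```text
clock: 7.45
eef_pos: [571.3, 64.6, 120.9]
tool_rot: [-1.568, 1.047, -1.5]
force: [-0.8, -0.7, -3.0]
width: -0.0
7.45 [571.3  64.6 120.9] y [-0.059  0.864 -0.5  ] z [0.998 0.069 0.001] F [-0.8 -0.7 -3. ] w -0.0 q [ 0.78  1.11 -0.74  1.65 -0.39  0.97  0.61]
7.5 [571.3  64.5 120.2] y [-0.059  0.864 -0.5  ] z [0.998 0.068 0.001] F [-0.   0.2 -3.3] w -0.3 q [ 0.78  1.11 -0.74  1.65 -0.39  0.97  0.61]
```

View pics/s8.png

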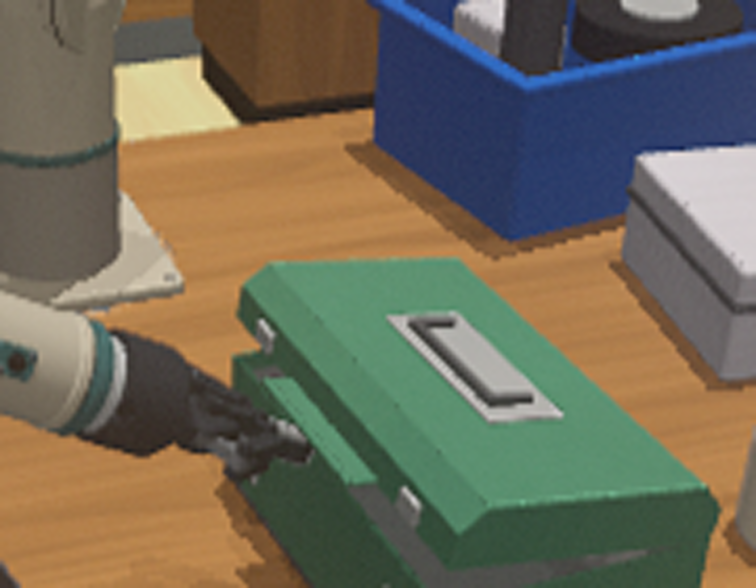

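The lid is lifting (about 8° open, −3 N on the finger, tip at (308,447) under the lip). I'll continue along the arc.

```bash
python3 - <<'E'
from h import *
R=Rt(60);C=(tcp2(0,dz=-14)+8*XB+R@[-34,-20,0],R)
for th in range(12,53,4): print(th,end=' '); go(tcp2(th,203,off=19),R,C)
E
```

```text
12 shift cm [-1.44 -0.56 -0.  ] turn [0. 0. 0.]
16 shift cm [-2.8  -0.95 -0.  ] turn [0. 0. 0.]
20 shift cm [-4.19 -1.24 -0.  ] turn [0. 0. 0.]
24 shift cm [-5.59 -1.44 -0.  ] turn [0. 0. 0.]
28 shift cm [-7.   -1.54 -0.  ] turn [0. 0. 0.]
32 shift cm [-8.42 -1.54 -0.  ] turn [0. 0. 0.]
36 shift cm [-9.83 -1.44 -0.  ] turn [0. 0. 0.]
40 shift cm [-11.24  -1.24  -0.  ] turn [0. 0. 0.]
44 shift cm [-12.62  -0.95  -0.  ] turn [0. 0. 0.]
48 shift cm [-13.99  -0.56  -0.  ] turn [0. 0. 0.]
52 shift cm [-15.32  -0.07  -0.  ] turn [0. 0. 0.]
```

```bash
python3 -m inch '[0,-0.7,-0.2,0,0,0,0, 0,-1.4,-0.5,0,0,0,0, 0,-2.8,-0.8,0,0,0,0, 0,-4.2,-1.1,0,0,0,0, 0,-5.6,-1.3,0,0,0,0, 0,-7,-1.4,0,0,0,0, 0,-8.4,-1.4,0,0,0,0, 0,-9.8,-1.3,0,0,0,0, 0,-11.2,-1.1,0,0,0,0, 0,-12.6,-0.8,0,0,0,0]'; python3 - <<'E'
from h import *
st()
d=snap('scene','s9',(200,20,180,140),4.2)
st()
E
```

```text
clock: 8.5
eef_pos: [567.7, 121.4, 234.1]
tool_rot: [-1.57, 1.048, -1.502]
force: [1.2, -2.5, -0.4]
width: -0.1
8.5 [567.7 121.4 234.1] y [-0.058  0.864 -0.5  ] z [0.998 0.067 0.001] F [ 1.2 -2.5 -0.4] w -0.1 q [ 0.75  0.93 -0.82  1.7  -0.48  0.99  0.5 ]
8.55 [567.3 124.1 236.7] y [-0.06   0.865 -0.498] z [0.998 0.071 0.003] F [0.1 0.9 1. ] w -0.1 q [ 0.75  0.93 -0.82  1.7  -0.48  0.99  0.5 ]
```

View pics/s9.png

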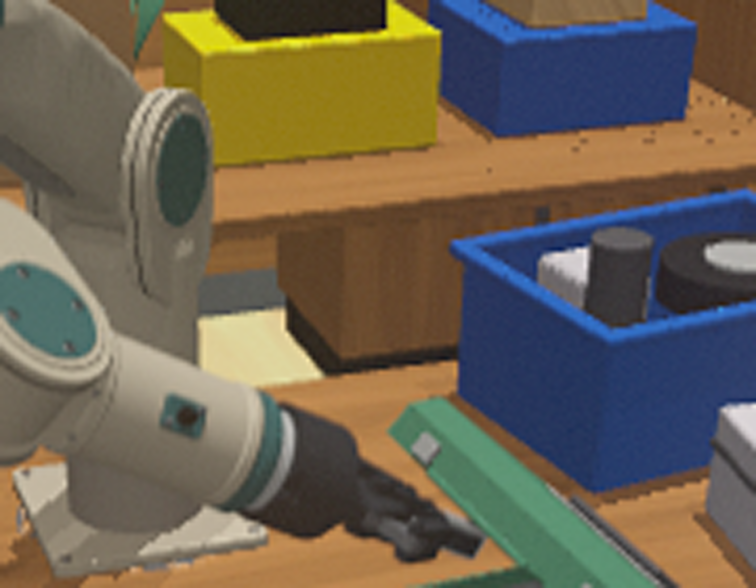

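```bash
python3 - <<'E'
from h import *
R=Rt(60);C=(tcp2(0,dz=-14)+8*XB+R@[-160,-28,0],R)
for th in list(range(48,93,4)): print(th,end=' '); go(tcp2(th,203,off=19),R,C)
E
```

```text
48 shift cm [-1.39  0.24  0.  ] turn [0. 0. 0.]
52 shift cm [-2.72  0.73  0.  ] turn [0. 0. 0.]
56 shift cm [-4.01  1.3   0.  ] turn [0. 0. 0.]
60 shift cm [-5.26  1.97 -0.  ] turn [0. 0. 0.]
64 shift cm [-6.46  2.72 -0.  ] turn [0. 0. 0.]
68 shift cm [-7.61  3.55 -0.  ] turn [0. 0. 0.]
72 shift cm [-8.7   4.46 -0.  ] turn [0. 0. 0.]
76 shift cm [-9.72  5.45  0.  ] turn [0. 0. 0.]
80 shift cm [-10.66   6.5   -0.  ] turn [0. 0. 0.]
84 shift cm [-11.54   7.62   0.  ] turn [0. 0. 0.]
88 shift cm [-12.33   8.79   0.  ] turn [0. 0. 0.]
92 shift cm [-13.04  10.02  -0.  ] turn [0. 0. 0.]
```

```bash
python3 -m inch '[0,-0.7,0.1,0,0,0,0, 0,-1.4,0.2,0,0,0,0, 0,-2.7,0.7,0,0,0,0, 0,-4,1.3,0,0,0,0, 0,-5.3,2,0,0,0,0, 0,-6.5,2.7,0,0,0,0, 0,-7.6,3.6,0,0,0,0, 0,-8.7,4.5,0,0,0,0, 0,-9.7,5.5,0,0,0,0]'; python3 - <<'E'
from h import *
st()
d=snap('scene','s10',(200,20,220,165),3.6)
st()
E
```

```text
clock: 9.45
eef_pos: [560.7, 217.9, 289.9]
tool_rot: [-1.571, 1.048, -1.502]
force: [-0.0, -1.1, 0.5]
width: -0.1
9.45 [560.7 217.9 289.9] y [-0.059  0.864 -0.5  ] z [0.998 0.068 0.   ] F [-0.  -1.1  0.5] w -0.1 q [ 0.65  0.83 -0.88  1.76 -0.58  0.89  0.42]
9.5 [559.2 220.7 291.3] y [-0.063  0.865 -0.498] z [0.997 0.072 0.001] F [-1.1  1.8  1.5] w -0.2 q [ 0.65  0.83 -0.89  1.76 -0.58  0.89  0.42]
```

View pics/s10.png

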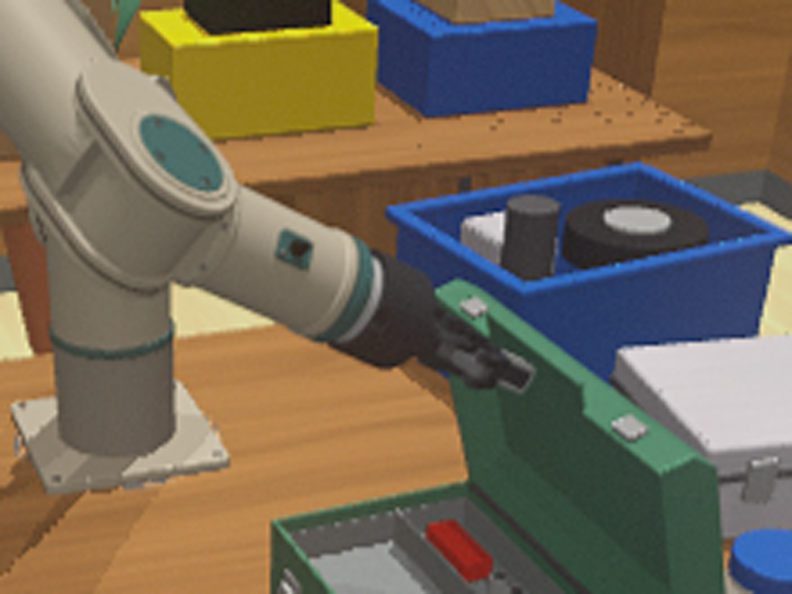

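The lid is at about 76°. I'll push on gently past the balance point.

```bash
python3 -m inch '[0,-0.5,0.5,0,0,0,0, 0,-0.9,1,0,0,0,0, 0,-1.4,1.6,0,0,0,0, 0,-1.8,2.2,0,0,0,0, 0,-2.2,2.7,0,0,0,0, 0,-2.6,3.3,0,0,0,0, 0,-2.9,3.9,0,0,0,0, 0,-2.9,3.9,0,0,0,0]'; python3 - <<'E'
from h import *
st()
d=snap('scene','s11',(200,20,220,165),3.6)
st()
E
```

```text
clock: 10.3
eef_pos: [557.0, 265.7, 295.2]
tool_rot: [-1.571, 1.048, -1.501]
force: [-0.0, -0.3, 0.2]
width: 0.3
10.3 [557.  265.7 295.2] y [-0.06   0.864 -0.499] z [ 0.998  0.069 -0.   ] F [-0.  -0.3  0.2] w 0.3 q [ 0.59  0.82 -0.91  1.79 -0.61  0.81  0.4 ]
10.35 [557.3 265.1 294.9] y [-0.06   0.864 -0.5  ] z [ 0.998  0.069 -0.   ] F [ 0.3 -0.3  0.2] w -0.1 q [ 0.59  0.82 -0.91  1.79 -0.61  0.81  0.4 ]
```

View pics/s11.png

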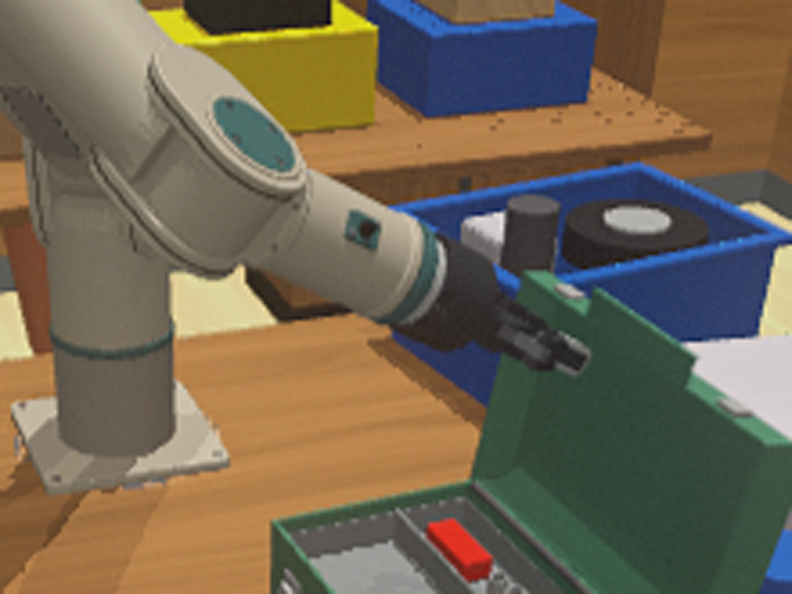

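```bash
python3 - <<'E'
from h import *
R=Rt(60);C=(np.array([557.2,265.3,295.]),R)
go([557,165,300],R,C); go([560,60,300],Rt(0),C)
E
```

```text
shift cm [ 4.57 -8.92 -0.68] turn [0. 0. 0.]
shift cm [  9.82 -18.01  -1.08] turn [ -0.  -0. -60.]
```

```bash
python3 -m inch '[0,2.3,-4.5,-0.3,0,0,0, 0,4.6,-8.9,-0.7,0,0,0, 0,7,-13,-1,0,0,-8, 0,9.8,-18,-1.1,0,0,-60, 0,9.8,-18,-1.1,0,0,-60, 0,9.8,-18,-1.1,0,0,-60, 0,9.8,-18,-1.1,0,0,-60, 0,9.8,-18,-1.1,0,0,-60, 0,9.8,-18,-1.1,0,0,-60]'; python3 - <<'E'
from h import *
st()
d=snap('scene','s12'); dt=snap('top','t12')
j=np.array([-.149,-.988,0]); go([504,-395,170],Rt(0,j)); go([552,-160,290],Rt(0,j))
E
```

```text
clock: 11.25
eef_pos: [561.4, 58.7, 301.8]
tool_rot: [-1.567, 0.002, -1.505]
force: [0.3, 0.6, 0.1]
width: 0.1
11.25 [561.4  58.7 301.8] y [ 0.004  0.002 -1.   ] z [0.998 0.066 0.004] F [0.3 0.6 0.1] w 0.1 q [ 0.15  0.43 -0.45  1.62  0.2   1.13 -0.29]
shift cm [45.94 12.72 -9.45] turn [  0.4 103.3  -0.6]
shift cm [22.81  0.96 -2.68] turn [  0.4 103.3  -0.6]
```

View pics/s12.png

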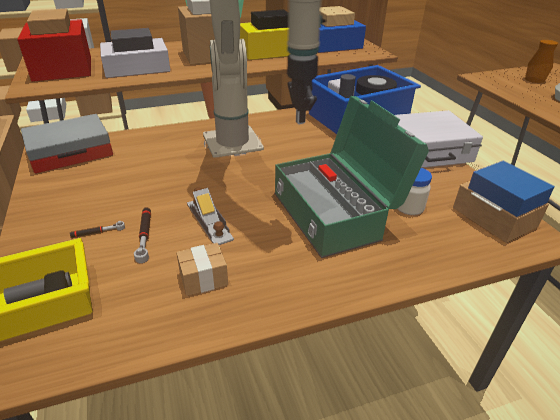

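View pics/t12.png

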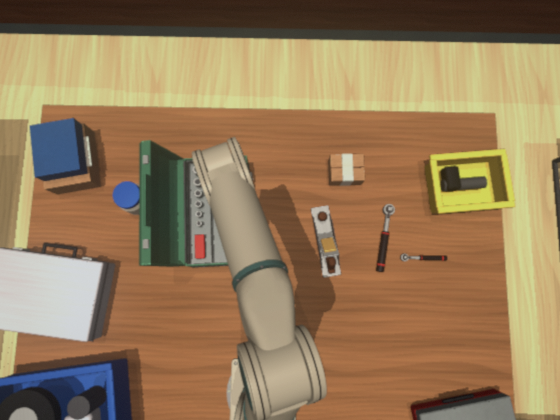

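The lid is open and leaning back on its stop; the ratchet and the bystanders are undisturbed. Now to the ratchet.

```bash
python3 -m inch '[1,45.9,12.5,-9.4,0,103,0, 1,45.9,12.5,-9.4,0,103,0, 1,45.9,12.5,-9.4,0,103,0, 1,45.9,12.5,-9.4,0,103,0, 1,45.9,12.5,-9.4,0,103,0, 1,45.9,12.5,-9.4,0,103,0, 1,45.9,12.5,-9.4,0,103,0, 1,45.9,12.5,-9.4,0,103,0, 1,45.9,12.5,-9.4,0,103,0, 1,45.9,12.5,-9.4,0,103,0, 1,45.9,12.5,-9.4,0,103,0, 1,45.9,12.5,-9.4,0,103,0]';python3 -m inch '[1,0,0,0,0,0,0, 1,0,0,0,0,0,0]'; python3 - <<'E'
from h import *
st()
d=snap('wrist','w13'); snap('top','t13',(330,180,100,100),6)
j=np.array([-.149,-.988,0]); go([504,-395,100],Rt(0,j))
E
```

```text
clock: 12.55
eef_pos: [495.9, -406.3, 170.3]
tool_rot: [-1.58, -0.003, 2.972]
force: [0.5, -0.5, -0.1]
width: 85.3
clock: 12.75
eef_pos: [497.5, -404.1, 171.3]
tool_rot: [-1.579, -0.002, 2.985]
force: [0.5, 0.3, -0.4]
width: 85.3
12.75 [ 497.5 -404.1  171.3] y [-0.001  0.008 -1.   ] z [-0.156 -0.988 -0.008] F [ 0.5  0.3 -0.4] w 85.3 q [ 0.59  0.66  0.09  1.58 -0.08  0.92 -1.02]
shift cm [-0.49  7.16 -0.92] turn [ 0.5 -0.4  0.1]
```

View pics/w13.png

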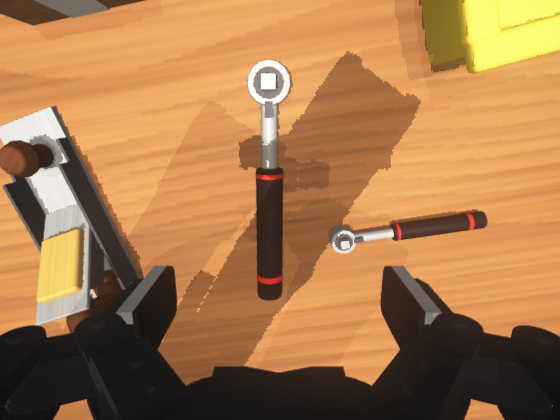

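View pics/t13.png

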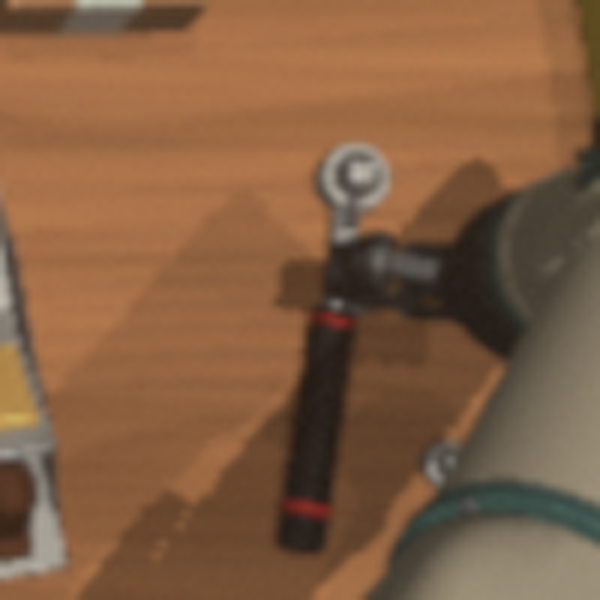

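Wrist view: head centre at (269,82), grip front at (269,169), grip end at (269,297). The ratchet runs nearly vertical, between the fingers.

```bash
python3 - <<'E'
from h import *
d=L('w13')
h=ray(d,269,82,22);c=ray(d,269,169,15);g=ray(d,269,298,15)
w=h-g; w[2]=0; u=w/np.linalg.norm(w)
print(h,c,g,u,np.linalg.norm(w),np.degrees(np.arctan2(u[1],u[0])))
print('mid',h-90*u,c-15*u,g+120*u)
E
```

```text
[ 593.9850499  -409.86254978   22.        ] [ 518.3409998  -397.05352329   15.        ] [ 383.86740325 -374.7066847    15.        ] [ 0.98629001 -0.16502126  0.        ] 213.03840095672092 -9.498469431085669
mid [ 505.21894898 -395.0106365    22.        ] [ 503.54664965 -394.57820441   15.        ] [ 502.22220447 -394.50923575   15.        ]
```

```bash
python3 - <<'E'
from h import *
j=np.array([-.161,-.987,0]); st(); go([507,-395.3,60],Rt(0,j));go([507,-395.3,8],Rt(0,j))
E
```

```text
12.85 [ 497.8 -403.9  171.6] y [-0.     0.008 -1.   ] z [-0.156 -0.988 -0.008] F [ 0.4 -0.5  1.2] w 85.7 q [ 0.59  0.66  0.09  1.58 -0.08  0.92 -1.02]
shift cm [-0.79 11.16 -0.91] turn [0.5 0.3 0.1]
shift cm [-0.8  16.36 -0.87] turn [0.5 0.3 0.1]
```

```bash
python3 -m inch '[0.6,-0.8,3,-0.9,0.5,0,0, 0.6,-0.8,6,-0.9,0.5,0,0, 0.6,-0.8,9,-0.9,0.5,0,0, 0.6,-0.8,11,-0.9,0.5,0,0, 0.6,-0.8,13,-0.9,0.5,0,0, 0.6,-0.8,14,-0.9,0.5,0,0, 0.6,-0.8,15,-0.9,0.5,0,0, 0.6,-0.8,15.4,-0.9,0.5,0,0, 0.6,-0.8,15.4,-0.9,0.5,0,0]'; python3 - <<'E'
from h import *
st()
d=snap('wrist','w14'); ds=snap('scene','s14',(90,180,120,90),6.5)
j=np.array([-.161,-.987,0]);go([507,-395.3,8],Rt(0,j))
print(((proj(ds,[507,-395,0])-[90,180])*6.5).round(),((proj(ds,[507,-395,26])-[90,180])*6.5).round())
E
```

```text
clock: 13.75
eef_pos: [507.1, -395.3, 17.6]
tool_rot: [-1.57, -0.002, 2.983]
force: [-0.7, -0.3, 0.2]
width: 50.8
13.75 [ 507.1 -395.3   17.6] y [-0.002 -0.001 -1.   ] z [-0.158 -0.987  0.001] F [-0.7 -0.3  0.2] w 50.8 q [ 0.57  0.85  0.07  1.67 -0.09  0.62 -1.03]
shift cm [ 0.06  1.04 -0.03] turn [-0.1  0.2  0. ]
[353. 377.] [343. 333.]
```

View pics/w14.png

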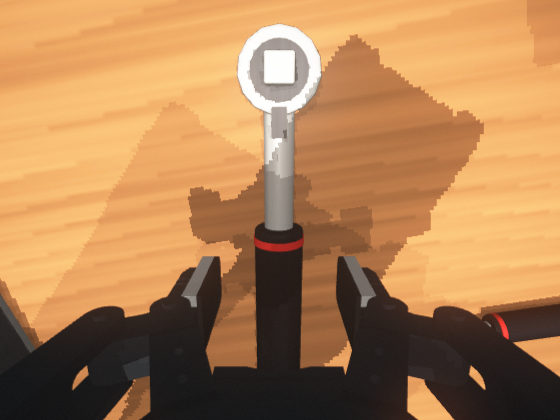

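View pics/s14.png

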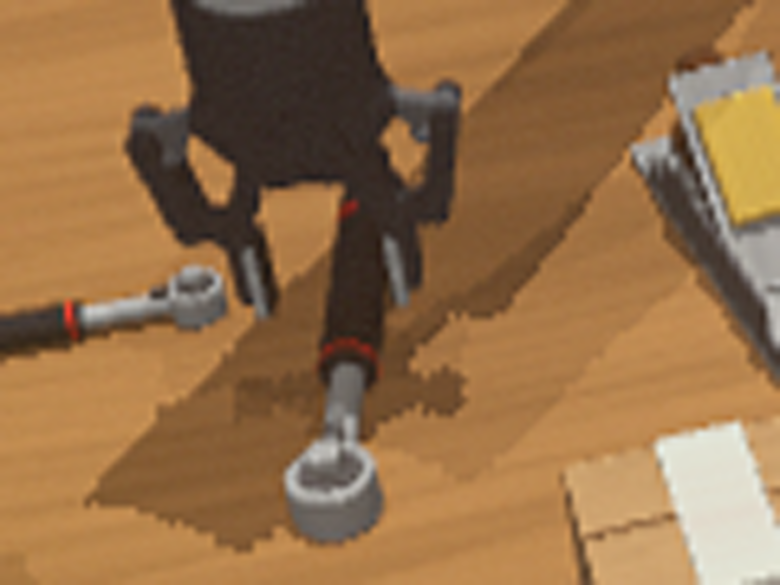

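The fingertips show at about 40 mm height, at crop (265,315) and (400,302), while the TCP reads 17.6. So the same ~20 mm offset applies and I must go lower. I'll step down watching the force.

```bash
python3 -m inch '[0.6,0,1,0,0,0,0, 0.6,0,1.7,0,0,0,0, 0.6,0,1.7,0,0,0,0]'; python3 - <<'E'
from h import *
st(); ds=snap('scene','s15',(90,180,120,90),6.5)
E
```

```text
clock: 14.15
eef_pos: [506.2, -394.5, -0.7]
tool_rot: [-1.571, -0.004, 2.983]
force: [-0.4, -0.2, 0.4]
width: 51.1
14.15 [ 506.2 -394.5   -0.7] y [-0.004  0.    -1.   ] z [-0.158 -0.987  0.   ] F [-0.4 -0.2  0.4] w 51.1 q [ 0.58  0.88  0.07  1.68 -0.09  0.59 -1.03]
```

View pics/s15.png

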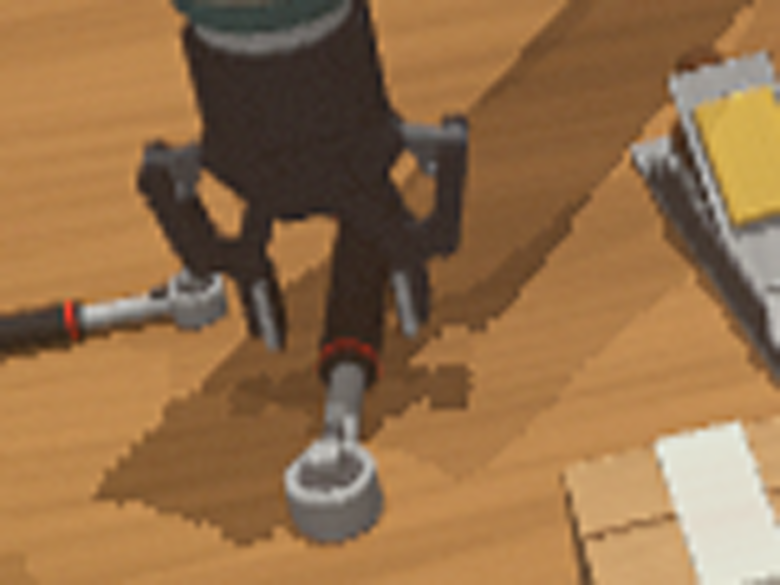

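```bash
python3 -m inch '[0.6,0,0.6,0,0,0,0, 0.6,0,1.2,0,0,0,0, 0.6,0,1.2,0,0,0,0]'; python3 - <<'E'
from h import *
st()
E
python3 -m inch '[0,0,0,0,0,0,0, 0,0,0,0,0,0,0, 0,0,0,0,0,0,0, 0,0,0,0,0,0,0, 0,0,0,0,0,0,0, 0,0,0,0,0,0,0]'; python3 - <<'E'
from h import *
st(); ds=snap('scene','s16',(90,180,120,90),6.5)
E
```

```text
clock: 14.5
eef_pos: [506.4, -394.7, -12.5]
tool_rot: [-1.57, -0.003, 2.982]
force: [0.5, -0.0, -0.7]
width: 51.4
14.5 [ 506.4 -394.7  -12.5] y [-0.003  0.    -1.   ] z [-0.158 -0.987  0.   ] F [ 0.5 -0.  -0.7] w 51.4 q [ 0.58  0.9   0.07  1.68 -0.09  0.57 -1.03]
clock: 15.1
eef_pos: [507.1, -395.4, -10.9]
tool_rot: [-1.569, -0.001, 2.982]
force: [-0.9, 1.0, 6.0]
width: 22.4
15.1 [ 507.1 -395.4  -10.9] y [-0.002 -0.001 -1.   ] z [-0.159 -0.987  0.002] F [-0.9  1.   6. ] w 22.4 q [ 0.58  0.9   0.07  1.68 -0.09  0.57 -1.03]
```

View pics/s16.png

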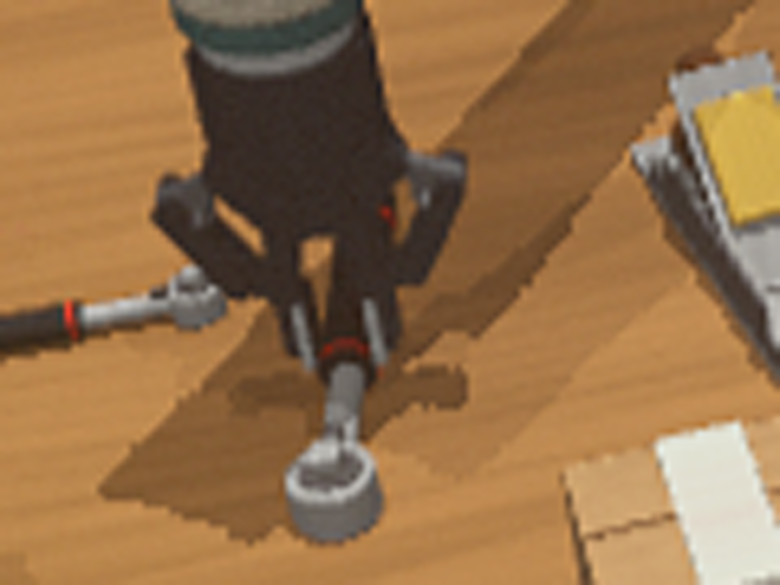

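```bash
python3 -m inch '[0,0,0,0,0,0,0, 0,0,-0.5,0,0,0,0, 0,0,-1,0,0,0,0, 0,0,-1.5,0,0,0,0, 0,0,-1.5,0,0,0,0]'; python3 - <<'E'
from h import *
st(); ds=snap('scene','s17',(90,180,120,90),6.5); snap('wrist','w17')
E
```

```text
clock: 15.65
eef_pos: [507.4, -395.5, 4.1]
tool_rot: [-1.569, -0.001, 2.982]
force: [0.3, -1.4, -5.8]
width: 21.8
15.65 [ 507.4 -395.5    4.1] y [-0.001 -0.002 -1.   ] z [-0.158 -0.987  0.002] F [ 0.3 -1.4 -5.8] w 21.8 q [ 0.58  0.87  0.07  1.67 -0.09  0.6  -1.03]
```

View pics/s17.png

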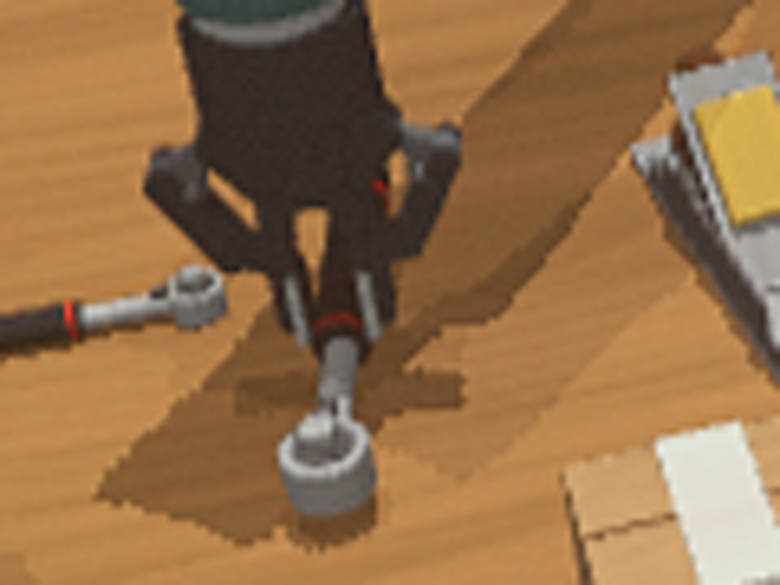

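View pics/w17.png

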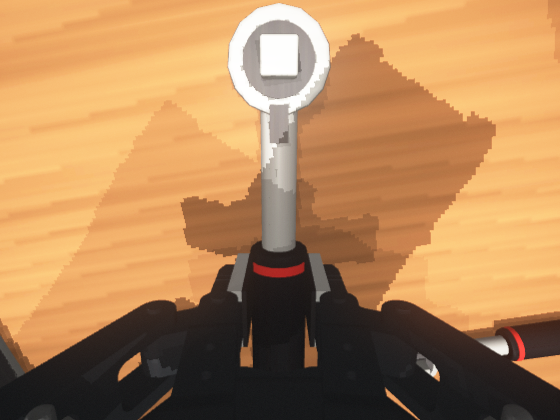

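Grasped and lifted: the head casts a shadow beneath it and fz is −5.8 N. I'll raise it, then look again.

```bash
python3 -m inch '[0,0,-1.5,0,0,0,0, 0,0,-4,0,0,0,0, 0,0,-7,0,0,0,0, 0,0,-10,0,0,0,0, 0,0,-13,0,0,0,0, 0,0,-15.5,0,0,0,0, 0,0,-17,0,0,0,0, 0,0,-17,0,0,0,0]'; python3 - <<'E'
from h import *
st(); ds=snap('scene','s18',(70,130,160,120),5); 
R=Rt(0,-XB); go([571.8,118.4,175],R)
E
```

```text
clock: 16.55
eef_pos: [508.8, -396.3, 177.2]
tool_rot: [-1.567, 0.004, 2.982]
force: [0.9, -0.8, -4.5]
width: 21.9
16.55 [ 508.8 -396.3  177.2] y [ 0.003 -0.005 -1.   ] z [-0.159 -0.987  0.004] F [ 0.9 -0.8 -4.5] w 21.9 q [ 0.56  0.65  0.1   1.57 -0.07  0.92 -1.05]
shift cm [  1.83  -0.11 -51.75] turn [ -0.2 -12.9  -0. ]
```

View pics/s18.png

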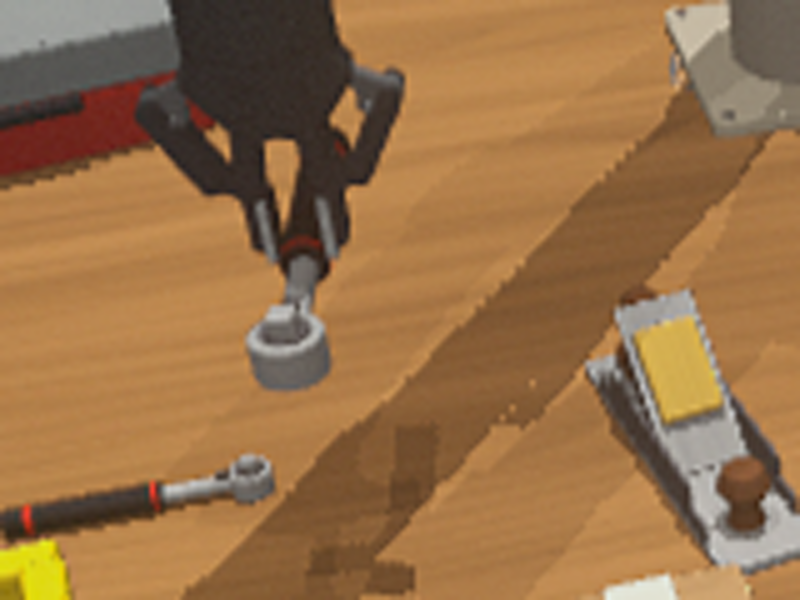

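The ratchet is held level (head at (288,350), force −4.5 N). Now across to above the bay.

```bash
python3 -m inch '[0,0.1,0,-1.5,0,0,0, 0,0.2,0,-4,0,-1,0, 0,0.3,0,-7.5,0,-2,0, 0,0.4,0,-11.5,0,-3,0, 0,0.6,0,-15.5,0,-4,0, 0,0.7,0,-19.5,0,-5,0, 0,0.8,0,-23.5,0,-6,0, 0,1,0,-27.5,0,-7,0, 0,1.1,0,-31.5,0,-8,0, 0,1.3,0,-35,0,-9,0, 0,1.4,0,-37.5,0,-10,0, 0,1.5,0,-39,0,-11,0]'; python3 - <<'E'
from h import *
st();R=Rt(0,-XB); go([571.8,118.4,175],R)
E
```

```text
clock: 17.8
eef_pos: [552.9, -3.2, 171.9]
tool_rot: [-1.572, -0.005, -3.103]
force: [-1.3, -0.1, -5.3]
width: 22.4
17.8 [552.9  -3.2 171.9] y [-0.005  0.001 -1.   ] z [ 0.038 -0.999 -0.001] F [-1.3 -0.1 -5.3] w 22.4 q [-0.08  0.53  0.05  1.83 -0.04  0.79 -1.54]
shift cm [ -2.35  -0.31 -12.08] turn [ 0.1 -1.6  0.3]
```

```bash
python3 -m inch '[0,-0.3,0,-1.5,0,0,0, 0,-0.8,0,-4,0,-1,0, 0,-1.4,0,-7,0,-1.6,0, 0,-1.9,0,-9.5,0,-1.6,0, 0,-2.3,0,-11.3,0,-1.6,0, 0,-2.3,0,-12.1,0,-1.6,0, 0,-2.3,0,-12.1,0,-1.6,0, 0,-2.3,0,-12.1,0,-1.6,0]'; python3 - <<'E'
from h import *
st();R=Rt(0,-XB); go([571.8,118.4,100],R)
ds=snap('scene','s19',(230,60,200,150),4); dw=snap('wrist','w19')
from cell import ctrl
f=lambda X:((proj(ds,X)-[230,60])*4).round()
for n,X in dict(bay=BAY,rimFL=BAY-[0,0,0]-20*0*XB).items(): print(n,f(X))
for sx in (-57.5,57.5):
  for sy in (-166,166): print(sx,sy,f(BAY+sx*XB+sy*YB), proj(dw,BAY+sx*XB+sy*YB).round())
E
```

```text
clock: 18.6
eef_pos: [573.1, 112.0, 172.8]
tool_rot: [-1.568, -0.003, -3.083]
force: [-0.2, -0.8, -4.5]
width: 22.3
18.6 [573.1 112.  172.8] y [-0.003 -0.003 -1.   ] z [ 0.059 -0.998  0.003] F [-0.2 -0.8 -4.5] w 22.3 q [-0.28  0.57  0.05  1.74 -0.04  0.83 -1.72]
shift cm [ 0.07  7.28 -0.67] turn [-0.2 -0.4  0.2]
bay [341. 556.]
rimFL [341. 556.]
-57.5 -166 [187. 463.] [333. 377.]
-57.5 166 [377. 706.] [350. -27.]
57.5 -166 [313. 436.] [212. 378.]
57.5 166 [523. 666.] [182. -25.]
```

View pics/s19.png

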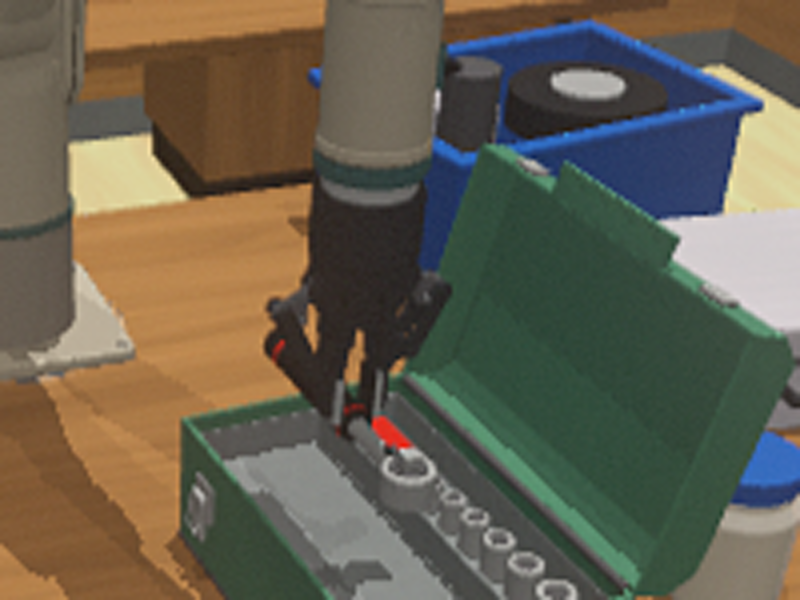

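View pics/w19.png

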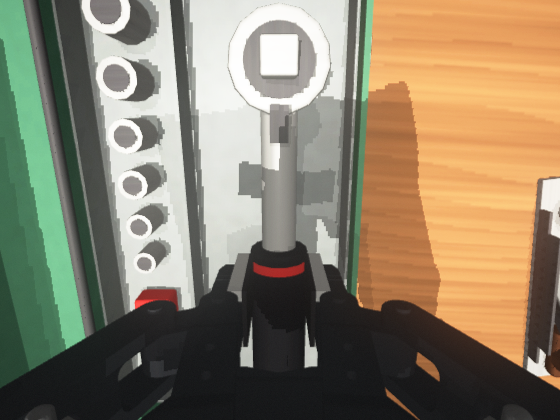

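Wrist view: the bay floor spans columns 197–345 at mid row, with the ratchet in it at column 280 and parallel to the walls. Lowering.

```bash
python3 -m inch '[0,0,1,-0.3,0,0,0, 0,0,3,-0.6,0,0,0, 0,0,5,-0.6,0,0,0, 0,0,7,-0.6,0,0,0, 0,0,8.5,-0.6,0,0,0, 0,0,9.7,-0.6,0,0,0, 0,0,10.4,-0.6,0,0,0, 0,0,10.7,-0.6,0,0,0, 0,0,10.7,-0.6,0,0,0]'; python3 - <<'E'
from h import *
st(); dw=snap('wrist','w20'); snap('scene','s20',(230,90,200,150),4)
E
```

```text
clock: 19.6
eef_pos: [573.0, 119.9, 65.8]
tool_rot: [-1.57, -0.002, -3.081]
force: [-0.4, -1.2, -5.3]
width: 22.5
19.6 [573.  119.9  65.8] y [-0.002 -0.001 -1.   ] z [ 0.061 -0.998  0.001] F [-0.4 -1.2 -5.3] w 22.5 q [-0.28  0.72  0.04  1.82 -0.04  0.6  -1.72]
```

View pics/w20.png

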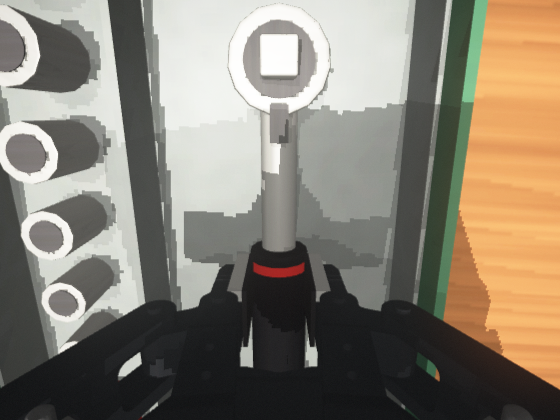

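View pics/s20.png

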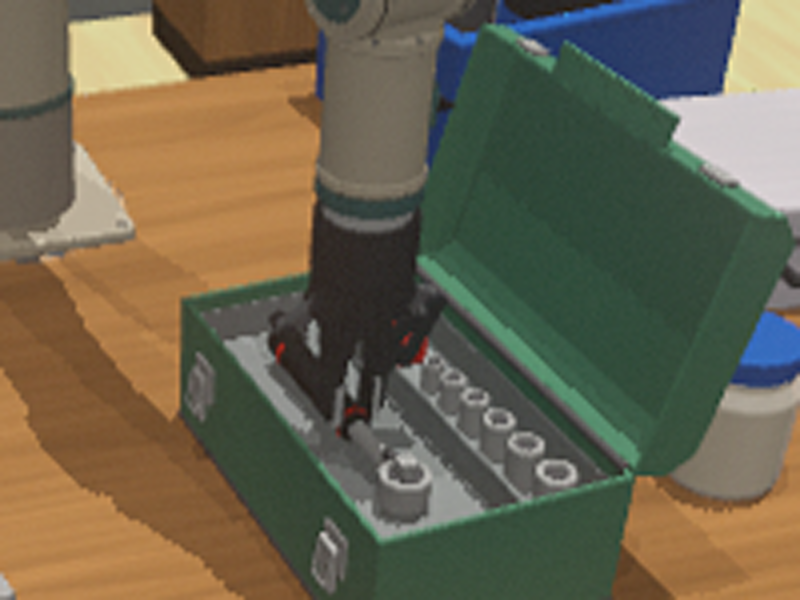

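```bash
python3 -m inch '[0,0,0.2,0,0,0,0, 0,0,0.4,0,0,0,0, 0,0,0.4,0,0,0,0]'; python3 -m inch '[0,0,0.1,0,0,0,0, 0,0,0.2,0,0,0,0, 0,0,0.2,0,0,0,0]'; python3 - <<'E'
from h import *
st()
E
```

```text
clock: 20.0
eef_pos: [572.7, 119.9, 61.9]
tool_rot: [-1.57, -0.002, -3.081]
force: [-0.5, 0.0, -5.0]
width: 22.3
clock: 20.3
eef_pos: [572.7, 119.9, 59.8]
tool_rot: [-1.57, -0.002, -3.081]
force: [0.4, -0.3, -4.9]
width: 21.9
20.3 [572.7 119.9  59.8] y [-0.002 -0.001 -1.   ] z [ 0.061 -0.998  0.001] F [ 0.4 -0.3 -4.9] w 21.9 q [-0.28  0.73  0.04  1.82 -0.04  0.59 -1.72]
```

```bash
python3 -m inch '[0,0,0.1,0,0,0,0, 0,0,0.2,0,0,0,0, 0,0,0.2,0,0,0,0]'; python3 -m inch '[0,0,0.1,0,0,0,0, 0,0,0.2,0,0,0,0, 0,0,0.2,0,0,0,0]'
```

```text
clock: 20.6
eef_pos: [572.9, 119.9, 59.1]
tool_rot: [-1.57, -0.001, -3.081]
force: [-2.7, -0.3, 5.4]
width: 22.1
clock: 20.9
eef_pos: [573.0, 120.0, 59.0]
tool_rot: [-1.57, -0.001, -3.081]
force: [-6.3, -1.3, 19.2]
width: 22.0
```

On the floor: the force went from −5 to +19 N. I'll ease off 2 mm, then release part-way.

```bash
python3 -m inch '[0,0,-0.2,0,0,0,0, 0,0,-0.2,0,0,0,0, 0.5,0,-0.2,0,0,0,0, 0.5,0,-0.2,0,0,0,0, 0.5,0,-0.2,0,0,0,0, 0.5,0,-0.2,0,0,0,0]'; python3 -m inch '[0.5,0,-1,0,0,0,0, 0.5,0,-2.5,0,0,0,0, 0.5,0,-5,0,0,0,0, 0.5,0,-8,0,0,0,0, 0.5,0,-12,0,0,0,0, 0.5,0,-15,0,0,0,0, 0.5,0,-15,0,0,0,0]'; python3 - <<'E'
from h import *
st(); snap('wrist','w21'); snap('scene','s21')
E
```

```text
clock: 21.5
eef_pos: [573.0, 119.9, 57.8]
tool_rot: [-1.57, -0.002, -3.081]
force: [-0.4, -1.1, -1.0]
width: 42.8
clock: 22.2
eef_pos: [576.4, 120.7, 213.3]
tool_rot: [-1.572, 0.008, -3.081]
force: [0.8, -0.6, -0.5]
width: 42.8
22.2 [576.4 120.7 213.3] y [ 0.008  0.001 -1.   ] z [ 0.061 -0.998 -0.001] F [ 0.8 -0.6 -0.5] w 42.8 q [-0.29  0.53  0.06  1.69 -0.04  0.91 -1.73]
```

View pics/w21.png

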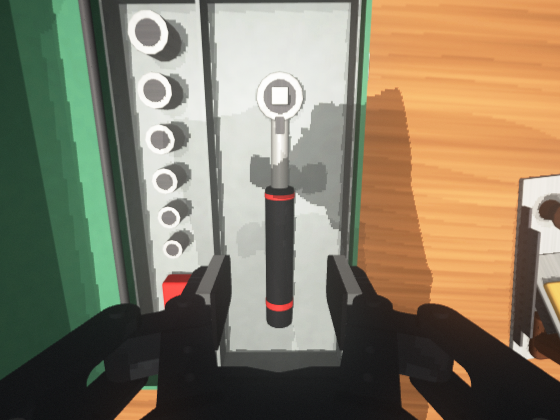

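View pics/s21.png

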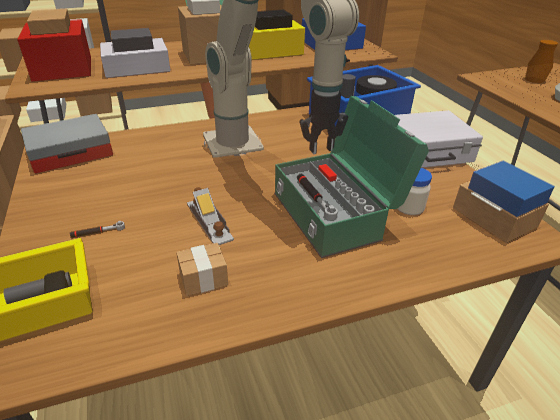

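```bash
python3 - <<'E'
from h import *
d=L('w21');h=ray(d,280,96,92);c=ray(d,280,188,85);g=ray(d,280,326,85);u=h-g;u[2]=0;u/=np.linalg.norm(u)
for m in(h-90*u,c-15*u,g+120*u): v=m-BAY; print('bay x,y',(v@XB).round(1),(-v@YB).round(1))
print('len',np.linalg.norm((h-g)[:2]))
s=L('s21')
for th in(95,100,105):
  t=np.radians(th); print(th,[proj(s,HIN+224*(-np.cos(t)*XB+np.sin(t)*Z)+k*YB).round(1) for k in(-70,70)])
cv2.imwrite('pics/c21.png',cv2.resize(s['img'][80:200,320:440,::-1],None,fx=5,fy=5,interpolation=cv2.INTER_CUBIC))
st()
E
```

```text
bay x,y 0.8 -2.7
bay x,y 0.8 -1.4
bay x,y 0.8 1.4
len 214.09828571621142
95 [array([359. ,  98.9]), array([387. , 118.2])]
100 [array([364.7,  98.8]), array([392.9, 117.9])]
105 [array([370.1,  99.3]), array([398.6, 118.3])]
22.3 [573.4 120.2 209. ] y [-0.    -0.001 -1.   ] z [ 0.061 -0.998  0.001] F [-0.6  0.5 -0.6] w 42.2 q [-0.29  0.53  0.06  1.7  -0.04  0.91 -1.73]
```

View pics/c21.png

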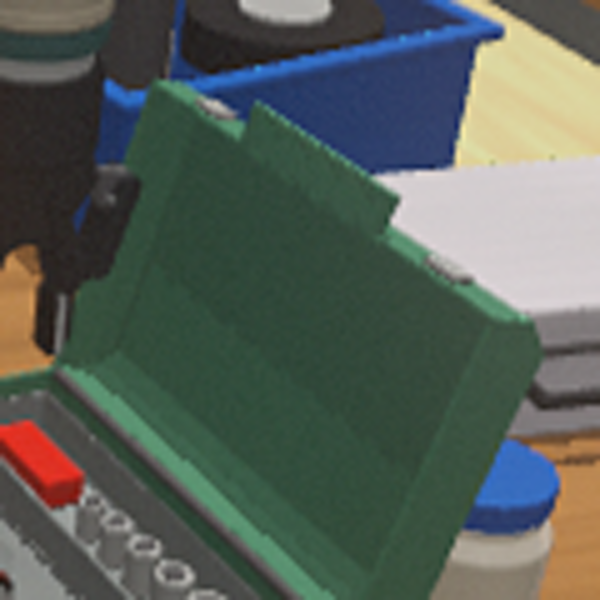

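The lip corners are at (371,100) and (400,119), which matches 105°. The ratchet is within 3 mm of the bay centre. Handing in.

```bash
python3 - <<'E'
from cell import finish_job
print(finish_job())
E
```

```text
the job is handed in; nothing more can be done
None
```

The job is handed in: the lid is open on its stop and the ratchet lies flat in the front bay of the tray. No verdict was reported; these are my own last checks.

- **Lid:** I hooked the closed fingers under the lip and swung the lid over, at about 0.7 rad/s commanded. The first hook slipped off, because the real fingertips end about 16–20 mm short of the reported tool point. After I corrected for that, the second hook worked. In the last picture the lip corners match a lid angle of about 105°.
- **Ratchet:** I gripped it near its balance point, set it down until the force showed floor contact, and released it there. In the last wrist picture its midpoint is within about 3 mm of the bay centre, with the ratchet lying flat along the bay.
- **Grip width:** The gripper read 22 mm on the 26 mm grip throughout. That disagreed with the stated size, but nothing slipped.
- **Everything else:** The hand plane, jar and carton look unmoved in the last picture, though I did not measure them. The gripper is about 100 mm clear above the tray with force near zero, and the clock read 22.3 s.

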